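# Zero the bench gauge

### The arm

A 7-joint arm with a two-finger parallel gripper is mounted at the origin on a cart in front of the work surface, level with it; the furniture and walls round the work are solid. World frame = base frame: x ahead of the robot, y to its left, z up, the work surface at z = 0. Lengths are in m, angles in degrees, forces in N, time in s.
With the tool pointing down it reaches from about 0.4 to 0.75 m from the base axis. Payload 19.5 kg.
Tool frame: the origin (TCP) lies at the very end of the fingers, on their centre line; the grasp point (between the pads) lies 19 mm behind it; y points along the fingers, z is the direction in which the jaws open and shut, and the axes are right-handed (so a half turn about y gives the same grasp; the last joint's range is limited). The gripper opens to 85 mm and grips with 20 to 120 N. Pads are 22 mm wide; open, the fingers measure 114 mm over their backs; the gripper's body (76 mm by 85 mm) begins 54 mm behind the grasp point. The pads swing forward as they close: fully open they stand 13 mm farther back than shut.
Start: joints at [-76.759, 40.479, -1.581, 85.061, 1.261, 54.483, -4.326], TCP at [0.155, 0.554, 0.21] pointing down, gripper open.
Joint ranges: [-155.06, 155.06], [-18.47, 123.98], [-90, 86.84], [0, 140.48], [-83.41, 263.41], [0, 116], [-161.91, 161.91]. Speed limits (degrees/s): [108.29, 108.29, 147.25, 147.25, 172.46, 172.46, 172.46].

### API

Orientations are given as [roll, pitch, yaw] about the fixed x, y, z axes, in that order (R = Rz(yaw) Ry(pitch) Rx(roll)).
In Python, from cell import get_obs, get_image, job_done gives the robot as it stands.
- The arm moves only by the tool move_arm, never from a script. Its argument "commands" is a list of rows, each an object of numbers: "x", "y", "z": the shift along the tool's x, y, z in cm; "ax", "ay", "az": the turn, a rotation vector about the tool's x, y, z in rad; "hand": the opening, from 0 (shut) to 1 (fully open). In form: [{"x": .., "y": .., "z": .., "ax": .., "ay": .., "az": .., "hand": ..}, ...]. A call has 1 to 20 rows; each row is the pose to reach, as a shift and turn from the pose measured when the call began, along the tool's axes at that moment; what a row does not reach only later rows make up. A row lasts 1/8 s, in which the tool goes at most 62.5 mm and 10.7 degrees, less where a joint would pass 70% of its speed; a pose out of reach is approached as far as the arm can. A call with a gripper value outside its range is refused whole. The fingers move at their own pace and stop on an object; the grip force is fixed at half the most. Time passes only in rows, so rows that repeat a pose let the fingers close. It gives the time, the measured TCP pose, the force and the opening at its end, in the units of the state.
- get_obs(): the state, without advancing time (a new reading comes with each control period).
- get_image(name): name is "scene" or "side" or "wrist"; returns a dict with "pixels" (420x560x3 uint8, red, green, blue), "intrinsics" (3x3 intrinsics, pixels), "dist" ([k1, k2, p1, p2, k3] as OpenCV has them; the pictures are not rectified), "world_from_camera" (4x4, takes a point from camera to world coordinates). Camera axes: x right, y up, looking along -z (the intrinsics and any distortion apply to the point x, -y, -z); pixel columns grow to the right and rows downward; lengths in m; the calibration is good to about 2 mm. A picture is of the moment at which its call begins. There is no depth.
- job_done(): hands the job in, once; it reports no verdict.
The state is a dict: "t": time; "qpos": joint angles; "joint_velocities": joint speeds; "joint_torque": joint torques, N m; "tcp_pos": TCP position; "orientation": TCP orientation; "ft_force": force on the tool from outside, world axes, zero at the start; "moment": the same for the moment, N m; "finger_gap": opening from 0.0 (shut) to 1.0 (fully open).
Only numpy, scipy, OpenCV 4.12 (cv2) and the standard library are available. Lean on these libraries where they do the work, as an engineer would, in place of code of your own. Each camera call takes 0.05 s, during which the arm holds its last target.

### The job

Zero the bench gauge: loosen its clamp knob, slide the carriage until the two jaws meet, tighten the knob again and let go, so that the carriage stays shut against its return spring. Then take the stylus out of its stand, reach through the small round hole in the readout head and push the recessed zero button all the way down; hold it down for two seconds and finish while still holding it down with the stylus in the gripper. Leave the caps, bottles, cup and label roll where they are.

Things in the scene. Friction and masses are not known exactly. Their poses are not given: they have to be found in the camera images.
- gauge: Bench gauge fixed to the worktop: a dark base plate 104 x 284 mm (x by y) with its upper face at 15 mm, a steel rail along y, a light grey readout head at the -y end (84 x 75 mm, upper face at 45 mm, with a blank display), a fixed steel jaw beside the head, and the sliding carriage. Origin: centre of the underside, on the worktop; z up; its y axis runs along the rail from the readout head to the end stop, its -x side is the front with the jaws.
- carriage (a joint): Jaw opening of the gauge in m: 0 when the jaws touch, up to 0.078; the carriage moves along the gauge's +y as it opens. The carriage is a light grey block, 64 x 58 mm, upper face 45 mm above the worktop, carrying the moving jaw on its head side and the clamp knob on top. A return spring pulls it open with about 2 N when the clamp is loose. It is found clamped somewhere between 25 and 60 mm.
- clamp_knob (a joint): Angle of the clamp knob in rad about the upright axis: 0 is hard tight (end of travel), it grows as the knob is turned anticlockwise seen from above, to 1.3 at the loose end of travel. Above about 0.6 the clamp no longer touches the rail and the carriage runs free; below 0.25 it holds the carriage firmly. It takes about 0.2 N m to turn, up to about 0.3 N m as it tightens; it stays where it is left.
- knob_grip (a point): Point on the axis of the clamp knob at the height to grip, 63.5 mm above the worktop; it rides on the carriage, 18 mm behind (+x of) the gauge's origin. The knob is a black bar handle 40 mm long, 12 mm thick and 26 mm tall (from 49.5 to 75.5 mm above the worktop) on a collar 25 mm across, standing on the carriage's upper face (45 mm). The point's axes turn with the knob: x along the bar, y across its flats, z up. At knob angle 0 the bar lies along the gauge's x axis.
- aperture (a point): Centre of the mouth of the round hole in the upper face of the readout head (45 mm above the worktop), at the front corner of the head farthest from the jaws, ringed in black: 12 mm wide, straight down, with a 1.5 mm chamfer. A low black ring 18 mm across stands 1.5 mm proud round it. Too narrow for a finger.
- button_top (a point): Centre of the top of the orange zero button, 9 mm wide, at the bottom of the hole: 12 mm below the mouth when it is not pressed.
- zero_button (a joint): How far the zero button is pressed, in m: 0 released, 0.004 fully down; sprung, 1.2 N to start it and 4 N all the way; it comes back when let go.
- stylus: Stylus, 136 mm long, 35 g, standing upright in its stand; origin at the tip (lower end), z along it towards the top. Steel pin 5 mm across from the tip to 30 mm, steel barrel 9 mm across to 78 mm, blue square grip 11 x 11 mm (flats facing the stylus' x and y axes) from 78 to 130 mm, steel end cap to 136 mm.
- stylus_grip (a point): Middle of the stylus' blue grip, 104 mm above the tip.
- stand: Stylus stand fixed to the worktop: black round foot 68 mm across with an aluminium tube 23 mm across, rim 57 mm above the worktop, bore 11 mm, bore floor 12 mm above the worktop. Origin: centre of the underside.
- cap_a: White screw cap, 30 mm across, 17 mm tall, on the worktop; bystander. Origin: underside centre.
- cap_b: Blue screw cap, 30 mm across, 17 mm tall, on the worktop; bystander. Origin: underside centre.
- cap_c: White screw cap, 30 mm across, 17 mm tall, on the worktop; bystander. Origin: underside centre.
- bottle_a: White bottle, 43 mm across, 98 mm tall; bystander. Origin: underside centre.
- bottle_b: White bottle, 43 mm across, 98 mm tall; bystander. Origin: underside centre.
- cup: White dosing cup, 67 mm across, 68 mm tall; bystander. Origin: underside centre.
- labels: Roll of blank labels, 58 mm across, 35 mm tall, lying flat; bystander. Origin: underside centre.

How it is judged (in metres and radians):
On the way, in this order (a step that is already met when the one before it is completed fails the run):
1. the clamp knob is loosened (past 0.4 rad) (value of joint clamp_knob above 0.4 rad), for 0.05 s.
2. the jaws are shut, the knob is tight, and the robot has let go of the carriage and knob (value of joint carriage below 0.002 m and value of joint clamp_knob below 0.25 rad and contact force between each of the arm, the fingers and carriage below 0.05 N), for 0.3 s.
3. the stylus is held clear of its stand (z of stylus_tip in the frame of stand above 0.06 m and contact force between the fingers and stylus above 0.5 N), for 0.1 s.
4. the stylus has held the zero button down for two seconds, with the jaws still clamped shut (value of joint zero_button above 0.003 m and contact force between stylus and zero_button above 1 N and contact force between the fingers and stylus above 0.5 N and value of joint carriage below 0.002 m and value of joint clamp_knob below 0.25 rad), for 2 s.
At the end, for the whole second after the job is handed in: The stylus, still gripped by the fingers, reaches through the hole and keeps the zero button down (at least 3 of its 4 mm, over 1 N between stylus and button), with the jaws shut (opening under 2 mm) and the clamp knob tight (under 0.25 rad) (all of step 4 and z of stylus_tip in the frame of aperture below -0.012 m and horizontal distance between stylus_tip and button_top below 0.006 m); the arm keeps its last pose, push and grip.
It fails at once if a cap, bottle, the cup or the label roll was pushed more than 30 mm (distance of any of cap_a, cap_b, cap_c, bottle_a, bottle_b, cup, labels from where it was at the start of the episode above 0.03 m).
It also fails if it takes over 56 s, if anything falls off the work surface, if the arm or the gripper's body presses on something with over 40 N, if the wrist force passes 120 N, or if a joint passes its speed limit or range.

## Working session

There is one attempt and no reset: what is moved stays moved. The work goes in short steps, Python scripts to look and compute and a tool call to move; the robot and the scene stay as the last step left them, time stands still between calls to the robot, and variables do not carry over. Pictures are saved under pics/ and viewed, and the job is handed in when it is done.

Besides the shell and the picture viewer there is one more tool, called by a JSON object that holds its "api" and its "payload". move_arm: Moves the arm, as the interface text tells. Its arguments: {"type":"object","properties":{"commands":{"type":"array","items":{"type":"object","properties":{"x":{"type":"number"},"y":{"type":"number"},"z":{"type":"number"},"ax":{"type":"number"},"ay":{"type":"number"},"az":{"type":"number"},"hand":{"type":"number"}}}}},"required":["commands"]}

```bash
ls; mkdir -p pics
python3 - <<'E'
from cell import get_obs,get_image
import cv2,pickle
o=get_obs()
for k,v in o.items(): print(k,v)
d={}
for n in ["scene","side","wrist"]:
    im=get_image(n); d[n]=im
    cv2.imwrite(f"pics/{n}0.png",im["pixels"][:,:,::-1])
    print(n,im["intrinsics"],im["dist"],im["world_from_camera"])
pickle.dump(d,open("d0.pkl","wb"))
E
```

```text
pics
t 0.0
qpos [-76.76188537  40.51251245  -1.58544874  85.08496476   1.25903595
  54.48199378  -4.32404953]
joint_velocities [ 0.05258911 -0.00119309 -0.10062336 -0.02130516 -0.03941001  0.11121136
  0.13200881]
joint_torque [-5.95617112e-04 -8.83225250e+01  1.23472027e+00 -2.36167520e+01
  1.69131387e-02  6.47170149e-03 -2.97705583e-05]
tcp_pos [0.15478352 0.55347218 0.20923881]
orientation [-9.00622826e+01  1.21115284e-03 -1.56240359e+01]
ft_force [-0.16414563 -0.57184392  0.02891171]
moment [ 0.01389426 -0.01095637  0.02721448]
finger_gap 0.9991832748223618
scene [[413.76368752   0.         287.4247011 ]
 [  0.         413.76368752 213.11142538]
 [  0.           0.           1.        ]] [-0.11262537  0.          0.          0.          0.        ] [[ 0.85173326  0.25803155 -0.45603746 -0.00667584]
 [-0.52394938  0.42812409 -0.73633336 -0.86620685]
 [ 0.00524338  0.86610016  0.499843    0.70668762]
 [ 0.          0.          0.          1.        ]]
side [[383.50417493   0.         276.92404367]
 [  0.         383.50417493 209.29665399]
 [  0.           0.           1.        ]] [-0.04355748  0.          0.          0.          0.        ] [[-0.97451668  0.15400232 -0.16309668  0.37408543]
 [-0.22350011 -0.60469733  0.76445329  0.75873433]
 [ 0.01910346  0.78142461  0.62370717  0.73254902]
 [ 0.          0.          0.          1.        ]]
wrist [[306.35234394   0.         274.89901997]
 [  0.         306.35234394 216.30895544]
 [  0.           0.           1.        ]] [-0.06282562  0.          0.          0.          0.        ] [[ 0.2688458  -0.92738549 -0.26015014  0.08944963]
 [ 0.96318238  0.2584946   0.07389346  0.57253542]
 [-0.00128031 -0.27043798  0.96273655  0.37272781]
 [ 0.          0.          0.          1.        ]]
```

View pics/scene0.png

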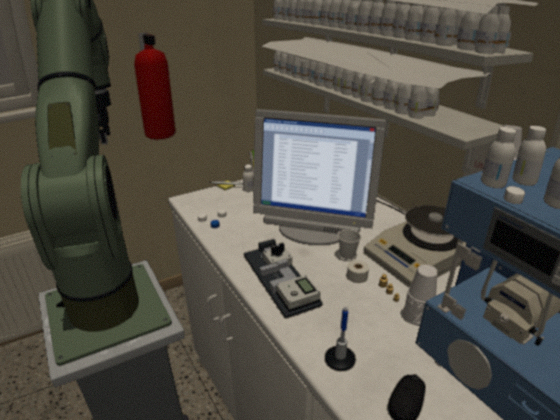

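View pics/side0.png

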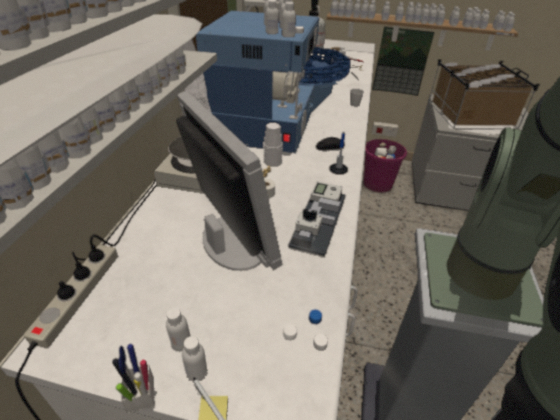

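View pics/wrist0.png

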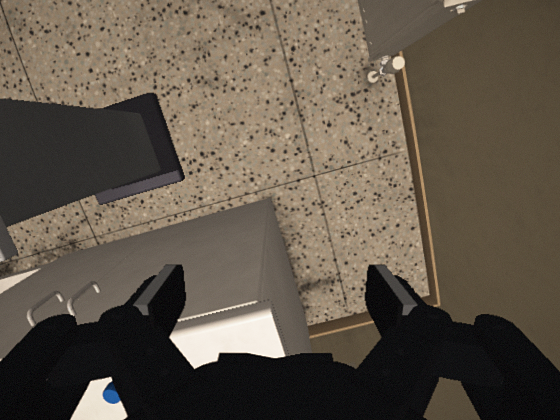

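The scene camera shows the gauge at about (285,277) px, the stylus stand at (341,355) and the caps at (213,218). The wrist camera doesn't have them in view. I'll write the ray helpers and zoom in.

```bash
cat > h.py <<'E'
import numpy as np,cv2
from cell import get_obs,get_image
def ray(im,uv):
    K=im["intrinsics"];D=np.array(im["dist"])
    p=cv2.undistortPoints(np.array([[uv]],float),np.array(K),D)[0,0]
    T=np.array(im["world_from_camera"])
    d=T[:3,:3]@np.array([p[0],-p[1],-1.]); return T[:3,3],d
def onplane(im,uv,z):
    o,d=ray(im,uv); return o+d*(z-o[2])/d[2]
def proj(im,P):
    T=np.linalg.inv(np.array(im["world_from_camera"]));c=T[:3,:3]@np.array(P)+T[:3,3]
    q,_=cv2.projectPoints(np.array([[c[0],-c[1],-c[2]]]),np.zeros(3),np.zeros(3),np.array(im["intrinsics"]),np.array(im["dist"]));return q[0,0]
def tri(rs):
    A=np.zeros((3,3));b=np.zeros(3)
    for o,d in rs:
        d=d/np.linalg.norm(d);M=np.eye(3)-np.outer(d,d);A+=M;b+=M@o
    x=np.linalg.solve(A,b);return x,[np.linalg.norm((np.eye(3)-np.outer(d,d)/(d@d))@(x-o)) for o,d in rs]
def save(im,name,box=None,s=1):
    p=im["pixels"][:,:,::-1]
    if box: x0,y0,x1,y1=box;p=p[y0:y1,x0:x1]
    cv2.imwrite(f"pics/{name}.png",cv2.resize(p,None,fx=s,fy=s,interpolation=cv2.INTER_CUBIC))
def R(o): 
    from scipy.spatial.transform import Rotation as Ro
    return Ro.from_euler('xyz',o["orientation"],degrees=True).as_matrix()
E
python3 - <<'E'
from h import *
import pickle
d=pickle.load(open("d0.pkl","rb"))
save(d["scene"],"sc_crop",(235,225,365,375),4)
save(d["side"],"sd_crop",(270,120,390,260),4)
E
```

```text
(no output)
```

View pics/sc_crop.png

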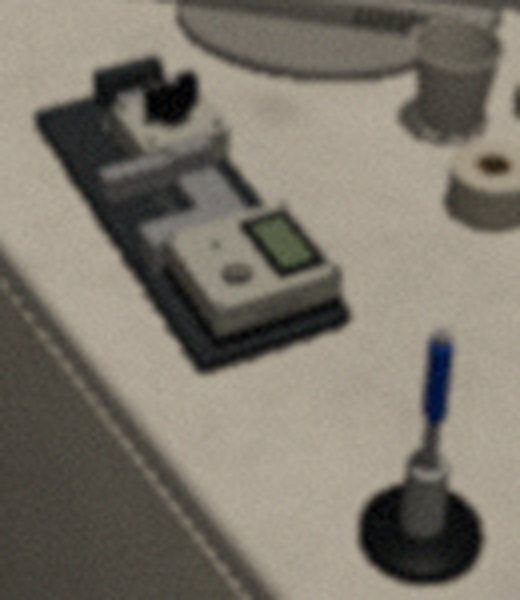

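View pics/sd_crop.png

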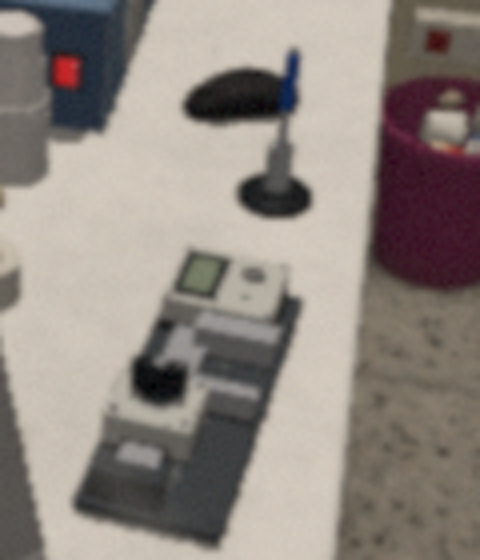

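Run:
```python
from h import *
import pickle
d=pickle.load(open("d0.pkl","rb"))
S=lambda u,v:(235+u/4,225+v/4); D=lambda u,v:(270+u/4,120+v/4)
sc,sd=d["scene"],d["side"]
f=lambda n,im,uv,z:print(n,onplane(im,uv,z).round(4))
f("sc hole",sc,S(237,272),.045); f("sd hole",sd,D(254,274),.045)
f("sc base near-left far end",sc,S(38,115),.015)
f("sc base head front",sc,S(202,362),.010)
f("sc base head back",sc,S(350,312),.015)
f("sd base",sd,D(78,500),.015);f("sd base",sd,D(215,540),.015);f("sd base",sd,D(300,298),.015)
f("sc knob",sc,S(172,95),.07);f("sd knob",sd,D(160,375),.07)
f("stand sc",sc,S(421,530),.003);f("stand sd",sd,D(275,195),.003)
print("stylus top",tri([ray(sc,S(441,338)),ray(sd,D(294,53))]))
o=get_obs();print(R(o))
T=np.array(d["wrist"]["world_from_camera"]);print("cam in tool",R(o).T@(T[:3,3]-o["tcp_pos"]),(R(o).T@T[:3,:3]).round(3))
```

```text
sc hole [ 0.4097 -0.2274  0.045 ]
sd hole [ 0.4068 -0.2281  0.045 ]
sc base near-left far end [0.3973 0.018  0.015 ]
sc base head front [ 0.3708 -0.2509  0.01  ]
sc base head back [ 0.4676 -0.2656  0.015 ]
sd base [0.4945 0.021  0.015 ]
sd base [0.3998 0.0362 0.015 ]
sd base [ 0.369  -0.2475  0.015 ]
sc knob [ 0.4525 -0.078   0.07  ]
sd knob [ 0.4552 -0.0566  0.07  ]
stand sc [ 0.4079 -0.4154  0.003 ]
stand sd [ 0.404 -0.414  0.003]
stylus top (array([ 0.40575458, -0.41511389,  0.14238982]), [np.float64(0.0013117901480217322), np.float64(0.0013117901480217723)])
[[ 9.63015101e-01 -1.23629073e-04  2.69447397e-01]
 [-2.69447413e-01 -7.43155113e-04  9.63014818e-01]
 [ 8.11845811e-05 -9.99999716e-01 -7.48981130e-04]]
cam in tool [-0.06812894 -0.16337616  0.00052192] [[-0.001 -0.963 -0.27 ]
 [ 0.001  0.27  -0.963]
 [ 1.    -0.001  0.   ]]
```

{"api": "move_arm", "payload": {"commands": [{"x": 30.5,"y": -4,"z": -17.8,"ay": -0.17,"hand": 1},{"x": 30.5,"y": -4,"z": -17.8,"ay": -0.17,"hand": 1},{"x": 30.5,"y": -4,"z": -17.8,"ay": -0.17,"hand": 1},{"x": 30.5,"y": -4,"z": -17.8,"ay": -0.17,"hand": 1},{"x": 30.5,"y": -4,"z": -17.8,"ay": -0.17,"hand": 1},{"x": 45,"y": -4,"z": -58.3,"ay": -0.17,"hand": 1},{"x": 45,"y": -4,"z": -58.3,"ay": -0.17,"hand": 1},{"x": 45,"y": -4,"z": -58.3,"ay": -0.17,"hand": 1},{"x": 45,"y": -4,"z": -58.3,"ay": -0.17,"hand": 1},{"x": 45,"y": -4,"z": -58.3,"ay": -0.17,"hand": 1},{"x": 45,"y": -4,"z": -58.3,"ay": -0.17,"hand": 1},{"x": 45,"y": -4,"z": -58.3,"ay": -0.17,"hand": 1},{"x": 45,"y": -4,"z": -58.3,"ay": -0.17,"hand": 1},{"x": 45,"y": -4,"z": -58.3,"ay": -0.17,"hand": 1},{"x": 45,"y": -4,"z": -58.3,"ay": -0.17,"hand": 1},{"x": 45,"y": -4,"z": -58.3,"ay": -0.17,"hand": 1}]}}

```text
invalid input
```

Run:
```python
from h import *
import pickle
im=get_image("wrist"); pickle.dump(im,open("w1.pkl","wb")); save(im,"w1")
o=get_obs();print(o["t"],o["tcp_pos"],o["orientation"],o["qpos"],o["ft_force"])
```

```text
0.2 [0.15485889 0.55358357 0.20940799] [-9.00371082e+01  1.78751197e-04 -1.56299287e+01] [-76.75929388  40.50005786  -1.58351544  85.07425183   1.26040405
  54.4800841   -4.32648444] [-0.03524409  0.23582086  0.52143122]
```

View pics/w1.png

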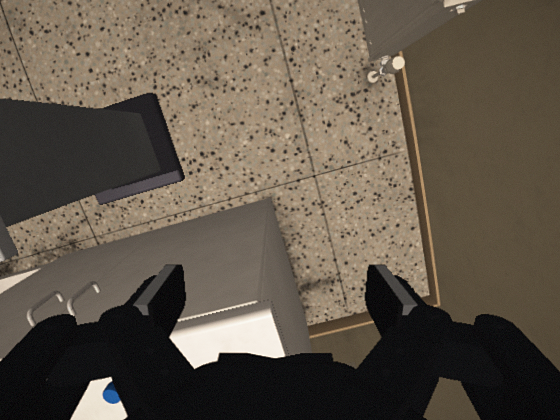

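The picture is unchanged because the call was refused. It may want every field, so I'll try one row with all of them.

{"api": "move_arm", "payload": {"commands": [{"x": 6,"y": -1,"z": -3.5,"ax": 0,"ay": -0.05,"az": 0,"hand": 1}]}}

```text
t: 0.32
tcp_pos: [0.1956, 0.5102, 0.2174]
orientation: [-90.1, 0.1, -12.4]
ft_force: [2.6, 0.9, -0.5]
finger_gap: 1.002
```

{"api": "move_arm", "payload": {"commands": [{"x": 24.5,"y": -3.3,"z": -16,"ax": 0,"ay": -0.11,"az": 0,"hand": 1},{"x": 24.5,"y": -3.3,"z": -16,"ax": 0,"ay": -0.11,"az": 0,"hand": 1},{"x": 24.5,"y": -3.3,"z": -16,"ax": 0,"ay": -0.11,"az": 0,"hand": 1},{"x": 24.5,"y": -3.3,"z": -16,"ax": 0,"ay": -0.11,"az": 0,"hand": 1},{"x": 36.6,"y": -3.3,"z": -57.5,"ax": 0,"ay": -0.11,"az": 0,"hand": 1},{"x": 36.6,"y": -3.3,"z": -57.5,"ax": 0,"ay": -0.11,"az": 0,"hand": 1},{"x": 36.6,"y": -3.3,"z": -57.5,"ax": 0,"ay": -0.11,"az": 0,"hand": 1},{"x": 36.6,"y": -3.3,"z": -57.5,"ax": 0,"ay": -0.11,"az": 0,"hand": 1},{"x": 36.6,"y": -3.3,"z": -57.5,"ax": 0,"ay": -0.11,"az": 0,"hand": 1},{"x": 36.6,"y": -3.3,"z": -57.5,"ax": 0,"ay": -0.11,"az": 0,"hand": 1},{"x": 36.6,"y": -3.3,"z": -57.5,"ax": 0,"ay": -0.11,"az": 0,"hand": 1},{"x": 36.6,"y": -3.3,"z": -57.5,"ax": 0,"ay": -0.11,"az": 0,"hand": 1},{"x": 36.6,"y": -3.3,"z": -57.5,"ax": 0,"ay": -0.11,"az": 0,"hand": 1},{"x": 36.6,"y": -3.3,"z": -57.5,"ax": 0,"ay": -0.11,"az": 0,"hand": 1}]}}

```text
t: 2.08
tcp_pos: [0.4296, -0.129, 0.2505]
orientation: [-90.0, 0.1, -6.0]
ft_force: [0.3, 0.9, -0.5]
finger_gap: 0.995
```

Run:
```python
from h import *
import pickle
im=get_image("wrist"); pickle.dump(im,open("w1.pkl","wb")); save(im,"w1b")
o=get_obs();print(o["t"],o["tcp_pos"],o["orientation"],o["qpos"],o["ft_force"])
```

```text
2.125 [ 0.42963886 -0.12881386  0.25058681] [-90.0448155    0.1041795   -6.00969241] [ 17.93019344  26.87024453  -8.61116412 105.75220135   5.30691693
  47.86186013  90.65431764] [ 0.280307    0.93170766 -0.20200121]
```

View pics/w1b.png

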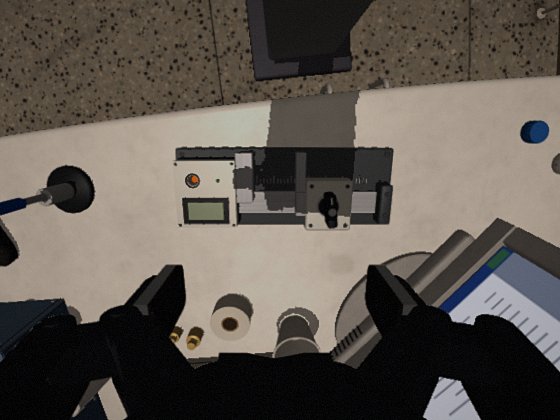

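Run:
```python
from h import *
import pickle
im=pickle.load(open("w1.pkl","rb")); save(im,"w1c",(165,140,405,240),3.3); save(im,"w1d",(0,150,110,230),6)
```

```text
(no output)
```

View pics/w1c.png

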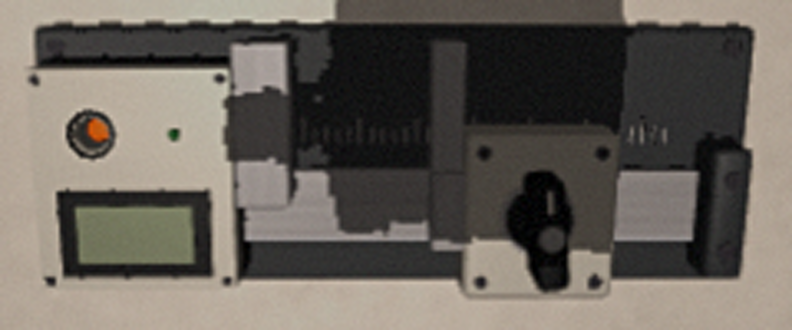

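View pics/w1d.png

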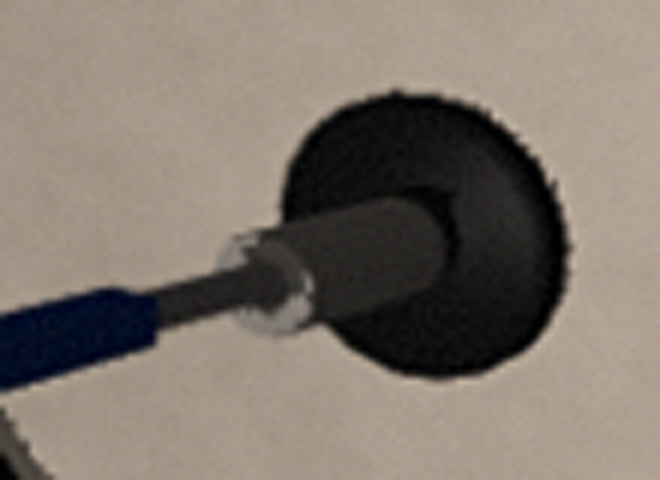

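Run:
```python
from h import *
import pickle
im=pickle.load(open("w1.pkl","rb"))
C=lambda u,v:(165+u/3.3,140+v/3.3)
def f(n,u,v,z): 
    p=onplane(im,C(u,v),z);print(n,p.round(4));return p
a=f("base headfront",37,30,.015);b=f("base far front",752,29,.015);c=f("base far back",743,276,.015)
print("yaw",np.degrees(np.arctan2(-(b-a)[0],(b-a)[1])),np.linalg.norm(b-a),np.linalg.norm(c-b))
h=[f("head",*q,.045) for q in [(33,67),(228,67),(48,284),(238,284)]]
k=[f("car",*q,.045) for q in [(468,127),(618,128),(463,293),(609,296)]]
print("head yaw",[np.degrees(np.arctan2(-(q-p)[0],(q-p)[1])) for p,q in [(h[0],h[1]),(h[2],h[3]),(k[0],k[1]),(k[2],k[3])]])
f("hole",90,133,.0455)
t=f("knobend1",544,176,.0755);u=f("knobend2",551,287,.0755);print(np.linalg.norm(t-u),np.degrees(np.arctan2(*(u-t)[[1,0]])))
f("knobcircle",551,238,.0755)
print("car centre",np.mean(k,0))
E=lambda u,v:(u/6,150+v/6)
print("foot",[onplane(im,E(u,v),.004).round(4) for u,v in [(405,92),(440,378),(568,245),(285,205)]])
print("rim",onplane(im,E(268,283),.057))
d=pickle.load(open("d0.pkl","rb"));print("monitor", [onplane(d["scene"],q,0).round(3) for q in [(280,232),(353,225)]])
```

```text
base headfront [ 0.3704 -0.2503  0.015 ]
base far front [0.3989 0.0273 0.015 ]
base far back [0.4998 0.023  0.015 ]
yaw -5.879127655176021 0.2790569121220544 0.10099184952020174
head [ 0.3826 -0.2444  0.045 ]
head [ 0.3905 -0.1737  0.045 ]
head [ 0.4647 -0.2543  0.045 ]
head [ 0.4723 -0.1813  0.045 ]
car [ 0.4213 -0.089   0.045 ]
car [ 0.4273 -0.034   0.045 ]
car [ 0.4849 -0.0959  0.045 ]
car [ 0.4921 -0.04    0.045 ]
head yaw [np.float64(-6.313002535075754), np.float64(-5.941180031278383), np.float64(-6.225760306754982), np.float64(-7.279585271747469)]
hole [ 0.4087 -0.2276  0.0455]
knobend1 [ 0.4359 -0.0672  0.0755]
knobend2 [ 0.4758 -0.067   0.0755]
0.0399521718946432 0.2692527892207729
knobcircle [ 0.458  -0.066   0.0755]
car centre [ 0.45642008 -0.06473795  0.045     ]
foot [array([ 0.374 , -0.4091,  0.004 ]), array([ 0.441 , -0.4194,  0.004 ]), array([ 0.4132, -0.3791,  0.004 ]), array([ 0.3961, -0.4462,  0.004 ])]
rim [ 0.4070551  -0.41285347  0.057     ]
monitor [array([0.555, 0.085, 0.   ]), array([ 0.781, -0.002,  0.   ])]
```

Run:
```python
from h import *
import pickle
d=pickle.load(open("d0.pkl","rb"));w=pickle.load(open("w1.pkl","rb"))
print(tri([ray(d["scene"],(253,221)),ray(w,(556,408)) ]))
print("left bottom",tri([ray(d["scene"],(255,220)),ray(d["side"],(275,262))]))
print("right bottom",tri([ray(d["scene"],(374,224)),ray(w,(348,335)) ]))
print("left top",tri([ray(d["scene"],(255,112)),ray(d["side"],(253,172))]))
print("top corner",tri([ray(d["scene"],(255,112)),ray(w,(500,222))]))
```

```text
(array([ 0.34474311, -0.15744608,  0.33482742]), [np.float64(0.08861236812735529), np.float64(0.08861236812735529)])
left bottom (array([0.50080625, 0.1264693 , 0.0460745 ]), [np.float64(0.011316494203107104), np.float64(0.011316494203107161)])
right bottom (array([ 0.75665972, -0.05257568,  0.00112023]), [np.float64(0.06095460089443836), np.float64(0.06095460089443826)])
left top (array([0.53945376, 0.20371922, 0.35777767]), [np.float64(0.0021654445131470846), np.float64(0.0021654445131470586)])
top corner (array([ 0.34067257, -0.17631058,  0.48332378]), [np.float64(0.005344645402356009), np.float64(0.005344645402356098)])
```

{"api": "move_arm", "payload": {"commands": [{"x": 2,"y": 6,"z": 6.5,"ax": 0,"ay": -0.11,"az": 0,"hand": 1},{"x": 2,"y": 10,"z": 6.5,"ax": 0,"ay": -0.11,"az": 0,"hand": 0.8},{"x": 2,"y": 14,"z": 6.5,"ax": 0,"ay": -0.11,"az": 0,"hand": 0.6},{"x": 2,"y": 17,"z": 6.5,"ax": 0,"ay": -0.11,"az": 0,"hand": 0.5},{"x": 2,"y": 18.5,"z": 6.5,"ax": 0,"ay": -0.11,"az": 0,"hand": 0.5},{"x": 2,"y": 20,"z": 6.5,"ax": 0,"ay": -0.11,"az": 0,"hand": 0.5},{"x": 2,"y": 20,"z": 6.5,"ax": 0,"ay": -0.11,"az": 0,"hand": 0.5},{"x": 2,"y": 20,"z": 6.5,"ax": 0,"ay": -0.11,"az": 0,"hand": 0.5}]}}

```text
t: 3.12
tcp_pos: [0.4562, -0.0659, 0.0511]
orientation: [-90.0, 0.1, 0.3]
ft_force: [0.6, -1.1, 0.9]
finger_gap: 0.498
```

Run:
```python
from h import *
im=get_image("wrist"); save(im,"w2",(100,100,450,350),2)
o=get_obs();print(o["t"],o["tcp_pos"],o["orientation"],o["qpos"],o["ft_force"],o["finger_gap"])
```

```text
3.175 [ 0.45624137 -0.06611346  0.05115558] [-9.00348858e+01  5.90120692e-02  3.17361646e-01] [  6.61658323  47.82098986  -4.23291156 117.30846746  12.09130107
  15.32947086  82.41270373] [-0.43770389  0.47000856 -0.35489219] 0.49882461928832916
```

View pics/w2.png

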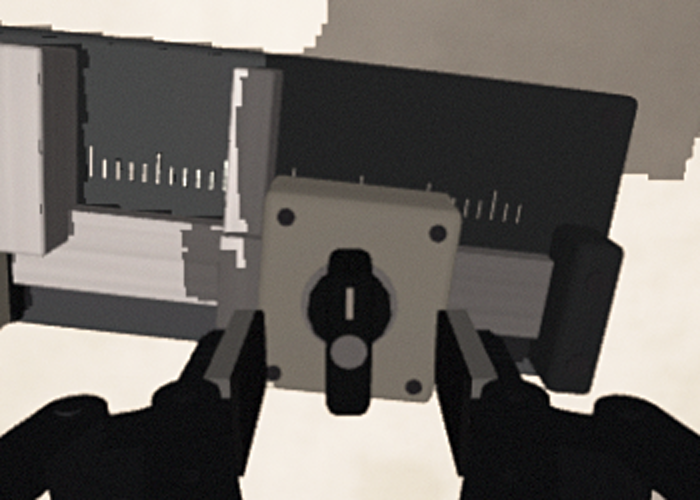

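The knob bar, at (348,330) in the crop, stands centred and square between the fingers. I'll close on it.

{"api": "move_arm", "payload": {"commands": [{"x": 0,"y": 0.1,"z": 0,"ax": 0,"ay": 0,"az": 0,"hand": 0},{"x": 0,"y": 0.1,"z": 0,"ax": 0,"ay": 0,"az": 0,"hand": 0},{"x": 0,"y": 0.1,"z": 0,"ax": 0,"ay": 0,"az": 0,"hand": 0},{"x": 0,"y": 0.1,"z": 0,"ax": 0,"ay": 0,"az": 0,"hand": 0},{"x": 0,"y": 0.1,"z": 0,"ax": 0,"ay": 0,"az": 0,"hand": 0}]}}

```text
t: 3.8
tcp_pos: [0.4564, -0.0663, 0.0506]
orientation: [-90.1, 0.0, 0.3]
ft_force: [-1.8, -2.0, 8.9]
finger_gap: 0.106
```

Run:
```python
from h import *
o=get_obs();print(o["t"],o["tcp_pos"],o["orientation"],o["ft_force"],o["moment"],o["finger_gap"])
```

```text
3.8 [ 0.45642161 -0.06633234  0.05058571] [-9.00506092e+01  2.09435625e-02  2.94138325e-01] [-1.79451356 -2.025912    8.86342548] [-0.27715435  0.17584625 -0.07420941] 0.10646288722139503
```

{"api": "move_arm", "payload": {"commands": [{"x": 0,"y": -0.1,"z": 0,"ax": 0,"ay": -0.15,"az": 0,"hand": 0},{"x": 0,"y": -0.1,"z": 0,"ax": 0,"ay": -0.3,"az": 0,"hand": 0},{"x": 0,"y": -0.1,"z": 0,"ax": 0,"ay": -0.45,"az": 0,"hand": 0},{"x": 0,"y": -0.1,"z": 0,"ax": 0,"ay": -0.6,"az": 0,"hand": 0},{"x": 0,"y": -0.1,"z": 0,"ax": 0,"ay": -0.75,"az": 0,"hand": 0},{"x": 0,"y": -0.1,"z": 0,"ax": 0,"ay": -0.88,"az": 0,"hand": 0},{"x": 0,"y": -0.1,"z": 0,"ax": 0,"ay": -0.88,"az": 0,"hand": 0},{"x": 0,"y": -0.1,"z": 0,"ax": 0,"ay": -0.88,"az": 0,"hand": 0}]}}

```text
t: 4.8
tcp_pos: [0.4568, -0.0661, 0.0511]
orientation: [-90.0, 0.0, 50.7]
ft_force: [6.2, 1.1, -23.7]
finger_gap: 0.103
```

Run:
```python
from h import *
im=get_image("wrist"); save(im,"w3",(100,100,450,350),2)
o=get_obs();print(o["t"],o["tcp_pos"],o["orientation"],o["qpos"],o["ft_force"],o["moment"],o["finger_gap"])
# gauge axes in tool frame
y=np.radians(-6);print("-gaugeY in tool",R(o).T@-np.array([-np.sin(y),np.cos(y),0]))
```

```text
4.85 [ 0.45682162 -0.0661248   0.05105517] [-9.00045989e+01  6.39223776e-03  5.07097166e+01] [ 12.10216229  48.17479223 -13.98421016 117.09548049  34.28650203
  18.65711287 110.52106766] [  5.42991727   1.07892959 -23.51054546] [ 0.19701422 -1.32912091 -0.04084509] 0.10538329653177779
-gaugeY in tool [-8.35900451e-01  1.37314364e-04 -5.48881060e-01]
```

View pics/w3.png

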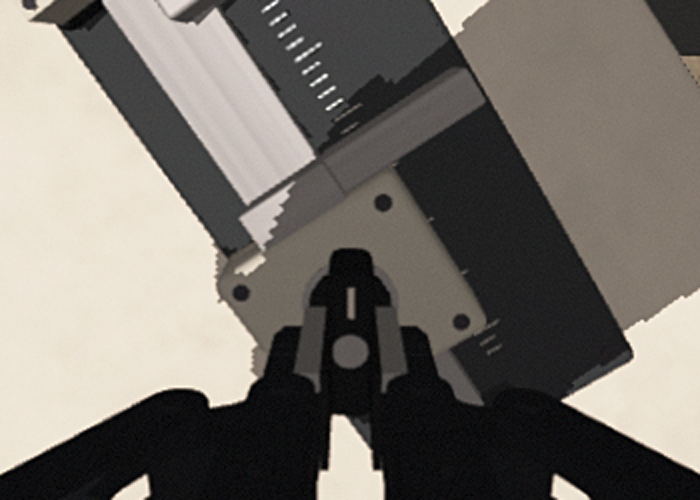

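{"api": "move_arm", "payload": {"commands": [{"x": -0.84,"y": 0,"z": -0.55,"ax": 0,"ay": 0,"az": 0,"hand": 0},{"x": -1.68,"y": 0,"z": -1.1,"ax": 0,"ay": 0,"az": 0,"hand": 0},{"x": -2.51,"y": 0,"z": -1.65,"ax": 0,"ay": 0,"az": 0,"hand": 0},{"x": -3.34,"y": 0,"z": -2.2,"ax": 0,"ay": 0,"az": 0,"hand": 0},{"x": -3.76,"y": 0,"z": -2.47,"ax": 0,"ay": 0,"az": 0,"hand": 0},{"x": -3.76,"y": 0,"z": -2.47,"ax": 0,"ay": 0,"az": 0,"hand": 0}]}}

```text
t: 5.6
tcp_pos: [0.4521, -0.1112, 0.051]
orientation: [-90.0, 0.0, 50.7]
ft_force: [4.1, 1.7, -19.4]
finger_gap: 0.099
```

Run:
```python
from h import *
im=get_image("wrist"); save(im,"w4",(50,0,450,350),1.7)
o=get_obs();print(o["t"],o["tcp_pos"],o["orientation"],o["ft_force"],o["moment"],o["finger_gap"])
```

```text
5.65 [ 0.45214801 -0.11088715  0.05100537] [-9.00028693e+01  4.13133320e-03  5.07000860e+01] [  4.49396371   1.28645354 -20.64170846] [ 0.19569542 -1.04379037 -0.12814858] 0.1008157033440004
```

View pics/w4.png

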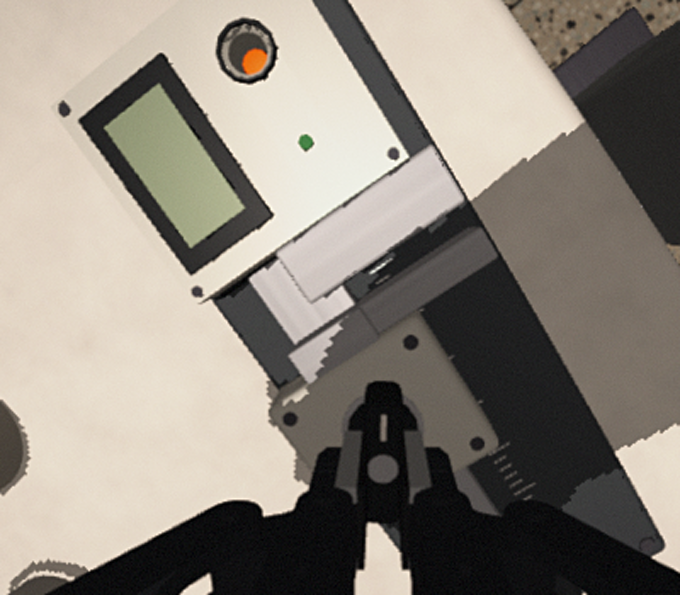

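{"api": "move_arm", "payload": {"commands": [{"x": -0.3,"y": 0.03,"z": -0.2,"ax": 0,"ay": 0,"az": 0,"hand": 0},{"x": -0.5,"y": 0.03,"z": -0.33,"ax": 0,"ay": 0,"az": 0,"hand": 0},{"x": -0.58,"y": 0.03,"z": -0.38,"ax": 0,"ay": 0,"az": 0,"hand": 0},{"x": -0.58,"y": 0.03,"z": -0.38,"ax": 0,"ay": 0,"az": 0,"hand": 0}]}}

```text
t: 6.15
tcp_pos: [0.4515, -0.1179, 0.0508]
orientation: [-90.0, 0.0, 50.7]
ft_force: [3.2, 0.8, -8.6]
finger_gap: 0.105
```

Run:
```python
from h import *
im=get_image("wrist"); save(im,"w5",(150,50,400,300),2.4)
o=get_obs();print(o["t"],o["tcp_pos"],o["orientation"],o["ft_force"],o["moment"],o["finger_gap"])
```

```text
6.2 [ 0.45145904 -0.11781864  0.05081487] [-9.00147085e+01  3.14648211e-03  5.06976970e+01] [ 2.36160387  2.2719268  -7.44466686] [ 0.28051296 -0.66593894 -0.06551672] 0.10564958775874944
```

View pics/w5.png

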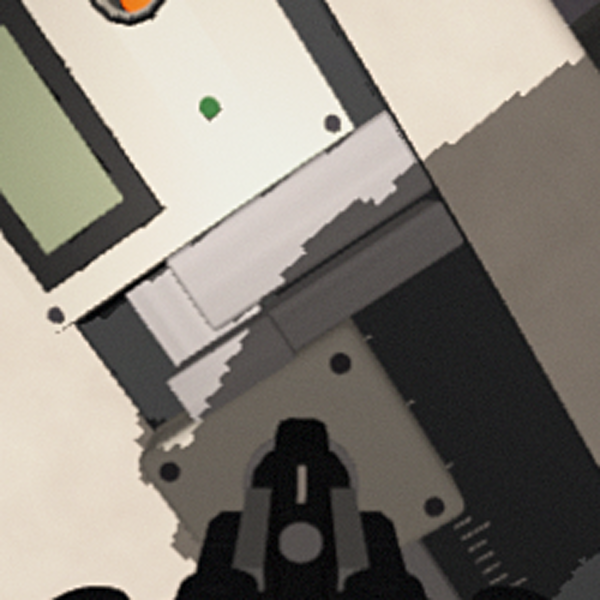

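A thin dark gap is left between the jaws, from about (250,310) to (437,197). I'll push on in small steps and watch the y force.

{"api": "move_arm", "payload": {"commands": [{"x": -0.1,"y": 0.01,"z": -0.07,"ax": 0,"ay": 0,"az": 0,"hand": 0},{"x": -0.17,"y": 0.01,"z": -0.11,"ax": 0,"ay": 0,"az": 0,"hand": 0},{"x": -0.17,"y": 0.01,"z": -0.11,"ax": 0,"ay": 0,"az": 0,"hand": 0}]}}

```text
t: 6.58
tcp_pos: [0.4513, -0.1199, 0.0508]
orientation: [-90.0, 0.0, 50.7]
ft_force: [1.8, 1.6, -4.9]
finger_gap: 0.1
```

{"api": "move_arm", "payload": {"commands": [{"x": -0.08,"y": 0.01,"z": -0.055,"ax": 0,"ay": 0,"az": 0,"hand": 0},{"x": -0.13,"y": 0.01,"z": -0.08,"ax": 0,"ay": 0,"az": 0,"hand": 0},{"x": -0.13,"y": 0.01,"z": -0.08,"ax": 0,"ay": 0,"az": 0,"hand": 0}]}}

```text
t: 6.95
tcp_pos: [0.4513, -0.1209, 0.0507]
orientation: [-90.0, -0.0, 50.7]
ft_force: [1.1, 5.6, -2.3]
finger_gap: 0.106
```

Run:
```python
from h import *
im=get_image("wrist"); save(im,"w6",(150,50,400,300),2.4)
o=get_obs();print(o["t"],o["tcp_pos"],o["orientation"],o["ft_force"],o["moment"],o["finger_gap"])
```

```text
7.0 [ 0.45117598 -0.12098448  0.05073994] [-9.00143217e+01 -3.70286861e-02  5.07138408e+01] [ 2.57894576  5.30181382 -3.30448338] [ 1.3316676  -0.4863573  -0.10730191] 0.10341358072047073
```

View pics/w6.png

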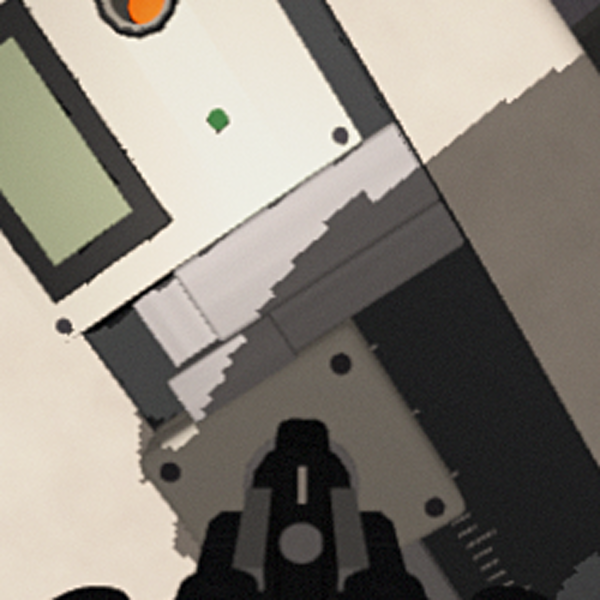

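Jaw line is closed at (250,320) to (440,205) and the y force rose to 5.6 N, so they touch. Next I'll tighten with a slight preload.

{"api": "move_arm", "payload": {"commands": [{"x": -0.05,"y": 0,"z": -0.035,"ax": 0,"ay": 0,"az": 0,"hand": 0},{"x": -0.05,"y": 0,"z": -0.035,"ax": 0,"ay": 0.15,"az": 0,"hand": 0},{"x": -0.05,"y": 0,"z": -0.035,"ax": 0,"ay": 0.3,"az": 0,"hand": 0},{"x": -0.05,"y": 0,"z": -0.035,"ax": 0,"ay": 0.45,"az": 0,"hand": 0},{"x": -0.05,"y": 0,"z": -0.035,"ax": 0,"ay": 0.6,"az": 0,"hand": 0},{"x": -0.05,"y": 0,"z": -0.035,"ax": 0,"ay": 0.75,"az": 0,"hand": 0},{"x": -0.05,"y": 0,"z": -0.035,"ax": 0,"ay": 0.88,"az": 0,"hand": 0},{"x": -0.05,"y": 0,"z": -0.035,"ax": 0,"ay": 0.94,"az": 0,"hand": 0},{"x": -0.05,"y": 0,"z": -0.035,"ax": 0,"ay": 0.94,"az": 0,"hand": 0},{"x": -0.05,"y": 0,"z": -0.035,"ax": 0,"ay": 0.94,"az": 0,"hand": 0}]}}

```text
t: 8.25
tcp_pos: [0.4508, -0.1201, 0.0507]
orientation: [-89.9, 0.0, -3.0]
ft_force: [-0.4, 12.8, -0.3]
finger_gap: 0.104
```

Run:
```python
from h import *
im=get_image("wrist"); save(im,"w7",(50,50,450,350),2)
o=get_obs();print(o["t"],o["tcp_pos"],o["orientation"],o["ft_force"],o["moment"],o["finger_gap"])
```

```text
8.3 [ 0.45078621 -0.12012596  0.05075394] [-8.98823527e+01  2.38903397e-02 -3.03412446e+00] [-0.36703722 12.31395338 -0.6500447 ] [2.66187739 0.00421    0.13791105] 0.10341594707431971
```

View pics/w7.png

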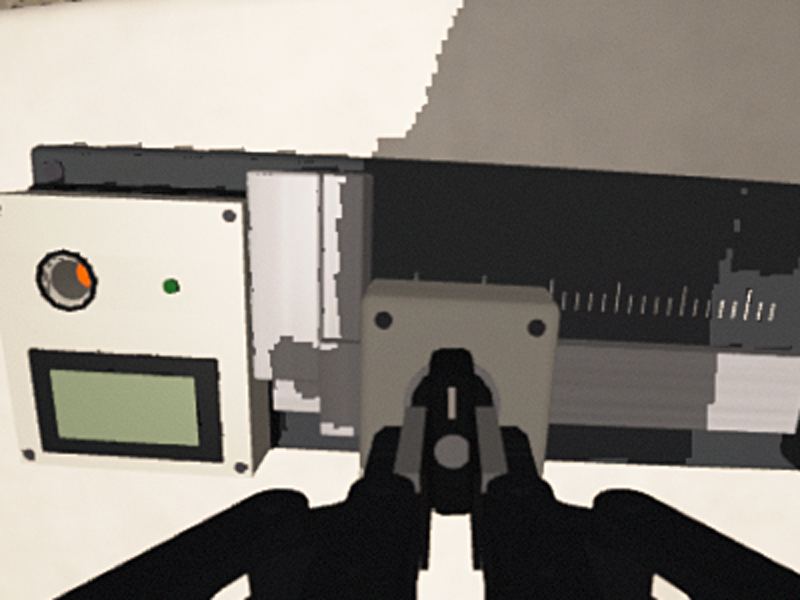

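The jaws are shut (seam at x≈320 px in the crop) and the knob bar lies across the rail. I'll let go, rise and check again.

{"api": "move_arm", "payload": {"commands": [{"x": 0,"y": 0,"z": 0,"ax": 0,"ay": 0,"az": 0,"hand": 0.4},{"x": 0,"y": 0,"z": 0,"ax": 0,"ay": 0,"az": 0,"hand": 0.5},{"x": 0,"y": 0,"z": 0,"ax": 0,"ay": 0,"az": 0,"hand": 0.5},{"x": 0,"y": -2,"z": 0,"ax": 0,"ay": 0,"az": 0,"hand": 0.5},{"x": 0,"y": -5,"z": 0,"ax": 0,"ay": 0,"az": 0,"hand": 0.6},{"x": 0,"y": -10,"z": 0,"ax": 0,"ay": 0,"az": 0,"hand": 0.7},{"x": 0,"y": -14,"z": 0,"ax": 0,"ay": 0,"az": 0,"hand": 0.7},{"x": 0,"y": -14,"z": 0,"ax": 0,"ay": 0,"az": 0,"hand": 0.7},{"x": 0,"y": -14,"z": 0,"ax": 0,"ay": 0,"az": 0,"hand": 0.7}]}}

```text
t: 9.43
tcp_pos: [0.4505, -0.1206, 0.1903]
orientation: [-89.9, 0.1, -3.0]
ft_force: [-0.7, 0.8, 0.2]
finger_gap: 0.698
```

Run:
```python
from h import *
import pickle
im=get_image("wrist"); save(im,"w8",(150,100,400,260),3.2);pickle.dump(im,open("w8.pkl","wb"))
o=get_obs();print(o["t"],o["tcp_pos"],o["orientation"],o["ft_force"],o["moment"],o["finger_gap"])
```

```text
9.475 [ 0.45040518 -0.12044009  0.19001054] [-89.87881394   0.10127958  -3.03992868] [-0.7993308   0.11533548 -0.19034208] [0.01979816 0.01726502 0.02014323] 0.6971499597395251
```

View pics/w8.png

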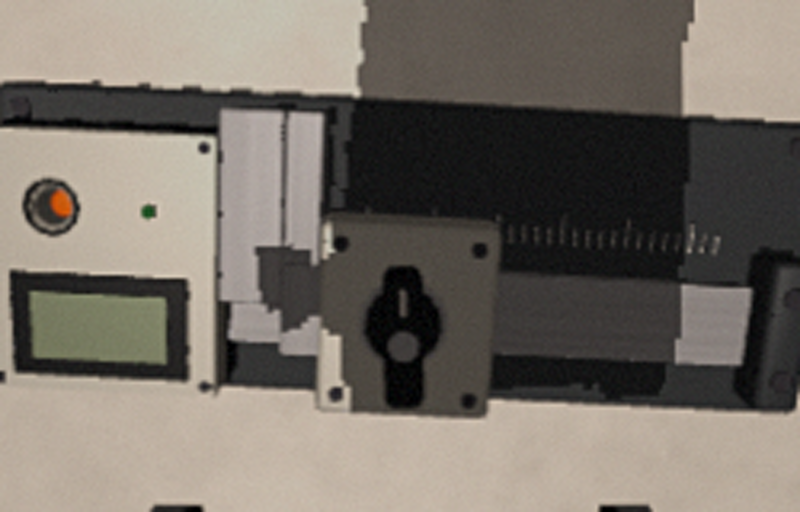

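Run:
```python
from h import *
import pickle
im=pickle.load(open("w8.pkl","rb"))
p=im["pixels"][132:182,215:260,::-1]
cv2.imwrite("pics/w8z.png",cv2.resize(p,None,fx=12,fy=12,interpolation=cv2.INTER_NEAREST))
g=im["pixels"].mean(2)
for r in (140,150,160,170): print(g[r,230:255].astype(int))
```

```text
[168 168 171 169 168 174 174 158  99 102 159 171 165 163 166 170 172 171
 173 176 137  58  25  41  54]
[167 167 164 167 169 168 177 157  94 105 163 165 160 162 165 168 167 166
 170 162 109  37  22  22  41]
[167 165 164 165 165 169 174 155  91 120 167 162 159 162 162 164 163 163
 162 146  86  31  19  43  54]
[164 163 165 165 163 167 171 140  79 122 166 157 154 158 158 163 157 160
 162 126  89 121 151 119  68]
```

View pics/w8z.png

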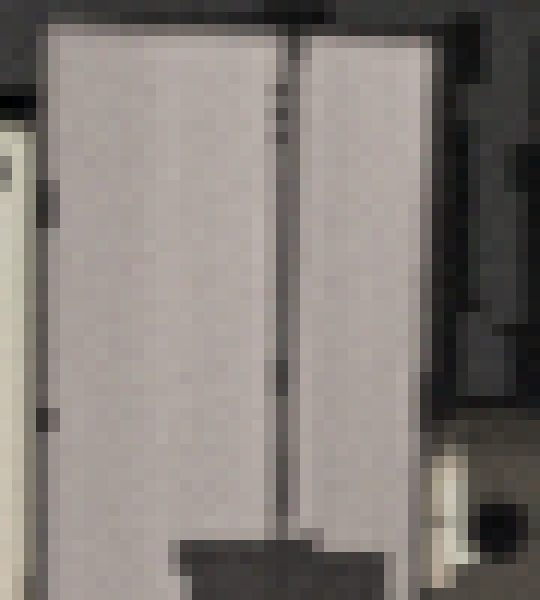

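Run:
```python
import cv2
p=cv2.imread("pics/w7.png").mean(2)
p=cv2.resize(p,None,fx=.5,fy=.5,interpolation=cv2.INTER_AREA)
for r in (95,105,110,120,130): print(p[r,150:180].astype(int))
```

```text
[230 230 231 231 232 234 237 230 166 151 107 143 214 232 229 229 228 229
 236 212 112  93 100  98 100  99  99  98 101 100]
[230 231 232 230 231 232 235 236 194 104  93 143 213 231 227 224 224 225
 230 236 207 109  90  99 102  99  98  98  99  98]
[230 230 231 230 231 232 234 233 204 150 100 138 212 230 225 226 228 194
  99  86  92  96 100  99 100  99  97  99 102  98]
[228 228 228 230 230 231 232 231 204 150  98 130 206 228 224 221 223 225
 190 105  93  99  98  98  97  99  97  98  99  99]
[225 227 226 227 227 229 231 226 201 151 105 136 206 226 223 220 218 221
 226 186 102  92  96  98  96  95  96  97  99  97]
```

Run:
```python
import pickle
im=pickle.load(open("w8.pkl","rb"));g=im["pixels"].mean(2)
for r in (180,184,188,192,196): print(g[r,226:256].astype(int))
import cv2
p=cv2.imread("pics/w6.png").mean(2);p=cv2.resize(p,None,fx=1/2.4,fy=1/2.4,interpolation=cv2.INTER_AREA)
for c in (150,155,160,165,170): print(p[85:125,c].astype(int))
```

```text
[159 161 168 166 123  61  57  62  61  61  61  58  52  59  61  54  54  59
  58  54  58 126 155 106 105 156 125  70  69  72]
[159 159 164 164 122  60  55  61  63  61  60  51  50  61  57  59  59  59
  60  59  56  60  55  56  59  68  73  73  69  73]
[156 159 162 162 119  58  55  59  61  59  59  53  50  59  56  59  60  59
  60  62  57  59  58  58  62  71  74  69  70  73]
[156 160 162 161 161 120  60  53  61  62  57  55  53  57  56  59  60  57
  59  59  58  56  58  56  63  70  71  73  73  73]
[155 154 155 155 157 160 161 111  57  75  85  67  54  56  56  57  60  58
  57  60  58  57  57  57  65  68  72  72  70  74]
[85 86 84 83 83 82 82 83 85 83 81 82 83 85 83 83 83 81 75 67 72 80 86 86
 83 83 81 79 79 81 83 81 80 82 81 83 81 80 82 80]
[83 79 83 82 84 83 82 83 83 82 83 84 84 85 79 72 66 70 82 86 85 83 84 80
 82 82 83 81 81 82 83 83 81 79 81 83 81 81 83 81]
[84 84 81 83 82 84 84 84 83 85 82 77 69 65 76 84 86 84 83 81 82 81 82 81
 83 82 84 82 80 82 80 80 82 82 84 85 80 58 35 27]
[82 80 81 84 84 82 82 80 75 67 73 80 86 86 86 82 82 82 83 84 83 83 81 81
 84 82 79 81 81 80 79 81 82 73 53 34 30 30 30 29]
[83 81 86 85 79 73 67 73 79 86 86 86 84 82 82 81 81 83 81 83 82 81 81 82
 81 81 80 81 81 83 74 52 32 30 30 31 33 30 33 32]
```

In shadow the seam is only slightly darker (50 against 60), so it is a chamfer line and the jaws are shut. Now to the stylus.

{"api": "move_arm", "payload": {"commands": [{"x": -0.8,"y": -6,"z": -4,"ax": 0,"ay": 0,"az": 0,"hand": 0.7},{"x": -1.5,"y": -6,"z": -10,"ax": 0,"ay": 0,"az": 0,"hand": 0.7},{"x": -2.2,"y": -6,"z": -16,"ax": 0,"ay": 0,"az": 0,"hand": 0.7},{"x": -2.8,"y": -6,"z": -22,"ax": 0,"ay": 0,"az": 0,"hand": 0.7},{"x": -2.8,"y": -6,"z": -27,"ax": 0,"ay": 0,"az": 0,"hand": 0.7},{"x": -2.8,"y": -6,"z": -29.6,"ax": 0,"ay": 0,"az": 0,"hand": 0.7},{"x": -2.8,"y": -6,"z": -29.6,"ax": 0,"ay": 0,"az": 0,"hand": 0.7},{"x": -2.8,"y": -6,"z": -29.6,"ax": 0,"ay": 0,"az": 0,"hand": 0.7}]}}

```text
t: 10.48
tcp_pos: [0.407, -0.4137, 0.2487]
orientation: [-89.8, 0.1, -3.0]
ft_force: [0.2, 0.1, 0.7]
finger_gap: 0.696
```

Run:
```python
from h import *
import pickle
im=get_image("wrist"); save(im,"w9");pickle.dump(im,open("w9.pkl","wb"));save(im,"w9z",(225,180,325,280),6)
o=get_obs();print(o["t"],o["tcp_pos"],o["orientation"],o["qpos"],o["ft_force"],o["finger_gap"])
print(proj(im,(.406,-.414,.148)))
```

```text
10.525 [ 0.40714884 -0.41366052  0.24901701] [-89.82904008   0.12774308  -2.97456033] [ 48.55555277  39.03892748 -12.68545885  79.67183119   8.90037646
  62.47097252 121.49556827] [ 0.10369885  0.53531399 -0.49506322] 0.7003251868491033
[273.71478097 208.82032154]
```

View pics/w9.png

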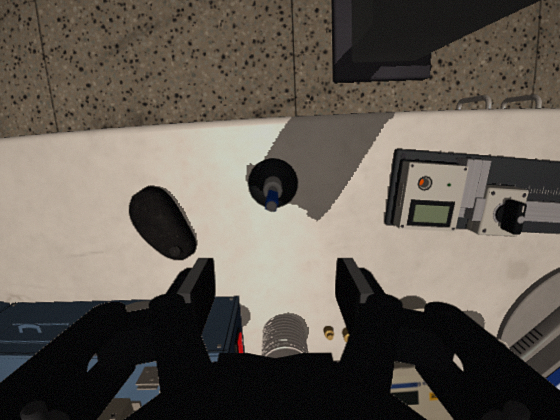

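View pics/w9z.png

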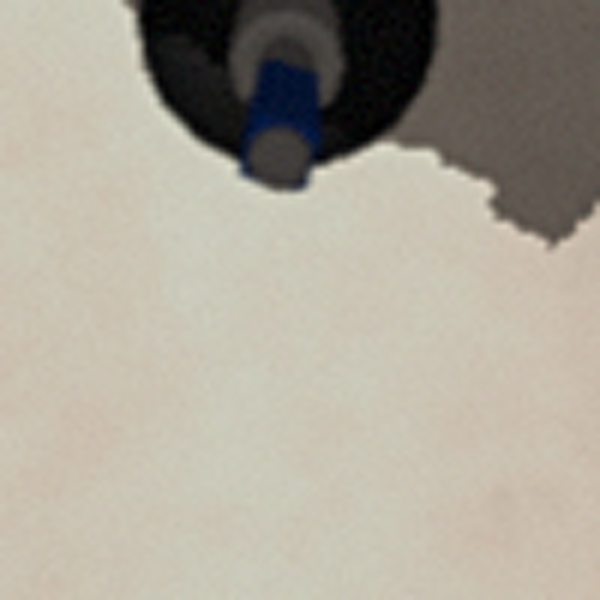

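Run:
```python
from h import *
import pickle
im=pickle.load(open("w9.pkl","rb"))
p=onplane(im,(225+277/6,180+158/6),.148);print(p)
C=[onplane(im,(225+u/6,180+v/6),.142) for u,v in [(242,176),(310,187),(320,140)]]
for a,b in [(0,1),(1,2)]: d=C[b]-C[a];print(np.linalg.norm(d),np.degrees(np.arctan2(d[1],d[0])))
o=get_obs()
for q in [p,np.array([.406,-.414,.148])]: q=q.copy();q[2]=.097;print(R(o).T@(q-o["tcp_pos"])*100)
print("rim",onplane(im,(225+287/6,180+62/6),.057))
```

```text
[ 0.40360885 -0.4161385   0.148     ]
0.01046144536909206 77.50790764242093
0.007477392210310438 165.48431897793597
[-0.3067695  15.20156202 -0.31119368]
[-0.07907426 15.20172862 -0.08522319]
rim [ 0.40643481 -0.41512459  0.057     ]
```

{"api": "move_arm", "payload": {"commands": [{"x": -0.2,"y": 3,"z": -0.2,"ax": 0,"ay": 0.165,"az": 0,"hand": 0.7},{"x": -0.2,"y": 7,"z": -0.2,"ax": 0,"ay": 0.165,"az": 0,"hand": 0.6},{"x": -0.2,"y": 11,"z": -0.2,"ax": 0,"ay": 0.165,"az": 0,"hand": 0.5},{"x": -0.2,"y": 14,"z": -0.2,"ax": 0,"ay": 0.165,"az": 0,"hand": 0.5},{"x": -0.2,"y": 15.2,"z": -0.2,"ax": 0,"ay": 0.165,"az": 0,"hand": 0.5},{"x": -0.2,"y": 15.2,"z": -0.2,"ax": 0,"ay": 0.165,"az": 0,"hand": 0.5}]}}

```text
t: 11.28
tcp_pos: [0.405, -0.4147, 0.0972]
orientation: [-89.8, 0.2, -12.4]
ft_force: [0.4, -0.2, 0.5]
finger_gap: 0.5
```

Run:
```python
from h import *
import pickle
im=get_image("wrist"); pickle.dump(im,open("w10.pkl","wb"));save(im,"w10",(150,150,400,340),3)
o=get_obs();print(o["t"],o["tcp_pos"],o["orientation"],o["ft_force"],o["finger_gap"])
```

```text
11.325 [ 0.40514369 -0.4150687   0.09786391] [-89.87459063   0.11301189 -12.4103132 ] [ 0.2547256  -0.17662992  1.08264185] 0.49931616624041136
```

View pics/w10.png

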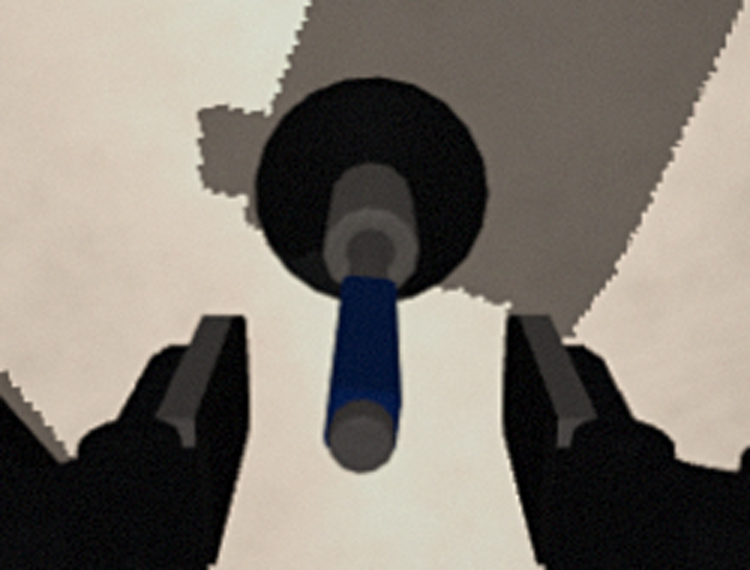

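Run:
```python
from h import *
import pickle
im=pickle.load(open("w10.pkl","rb"));o=get_obs()
for n,u,v,z in [("rim",371,247,.057),("barrel at rim",369,250,.057),("grip bottom",368,279,.090),("cap",361,437,.148),("foot",372,188,.004)]:
    p=onplane(im,(150+u/3,150+v/3),z);print(n,p.round(4),((R(o).T@(p-o["tcp_pos"]))*1000).round(1))
```

```text
rim [ 0.4055 -0.4151  0.057 ] [ 0.5 40.9 -0. ]
barrel at rim [ 0.4062 -0.4157  0.057 ] [ 1.2 40.9 -0.5]
grip bottom [ 0.4011 -0.4147  0.09  ] [-4.   7.9 -0.5]
cap [ 0.4025 -0.4157  0.148 ] [ -2.6 -50.1  -1.1]
foot [ 0.4054 -0.4148  0.004 ] [ 0.4 93.9  0.1]
```

{"api": "move_arm", "payload": {"commands": [{"x": -0.15,"y": 0,"z": -0.05,"ax": 0,"ay": 0,"az": 0,"hand": 0.3},{"x": -0.15,"y": 0,"z": -0.05,"ax": 0,"ay": 0,"az": 0,"hand": 0},{"x": -0.15,"y": 0,"z": -0.05,"ax": 0,"ay": 0,"az": 0,"hand": 0},{"x": -0.15,"y": 0,"z": -0.05,"ax": 0,"ay": 0,"az": 0,"hand": 0},{"x": -0.15,"y": 0,"z": -0.05,"ax": 0,"ay": 0,"az": 0,"hand": 0}]}}

```text
t: 11.95
tcp_pos: [0.4038, -0.4155, 0.0983]
orientation: [-89.9, 0.1, -12.4]
ft_force: [-0.4, 0.2, 6.8]
finger_gap: 0.108
```

Run:
```python
from h import *
import pickle
im=get_image("wrist"); pickle.dump(im,open("w11.pkl","wb"));save(im,"w11",(150,150,400,340),3)
o=get_obs();print(o["t"],o["tcp_pos"],o["orientation"],o["ft_force"],o["moment"],o["finger_gap"])
```

```text
12.0 [ 0.40381748 -0.41549499  0.09831299] [-8.99073523e+01  6.59551193e-02 -1.24094360e+01] [-0.14286216 -0.79956734  5.49870196] [-0.11355099  0.06214176 -0.00286735] 0.11045873391672438
```

View pics/w11.png

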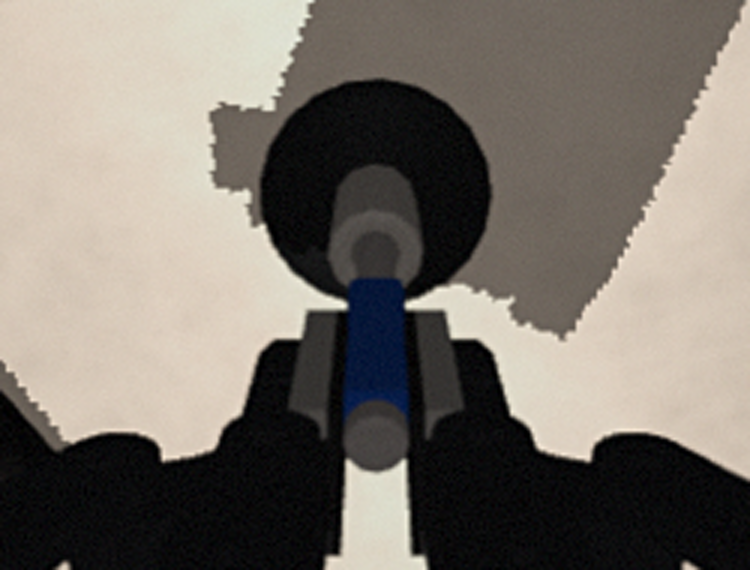

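{"api": "move_arm", "payload": {"commands": [{"x": 0,"y": -1,"z": 0,"ax": 0,"ay": 0,"az": 0,"hand": 0},{"x": 0,"y": -3,"z": 0,"ax": 0,"ay": 0,"az": 0,"hand": 0},{"x": 0,"y": -6,"z": 0,"ax": 0,"ay": 0,"az": 0,"hand": 0},{"x": 0,"y": -9,"z": 0,"ax": 0,"ay": 0,"az": 0,"hand": 0},{"x": 0,"y": -9,"z": 0,"ax": 0,"ay": 0,"az": 0,"hand": 0},{"x": 0,"y": -9,"z": 0,"ax": 0,"ay": 0,"az": 0,"hand": 0}]}}

```text
t: 12.75
tcp_pos: [0.4036, -0.4155, 0.188]
orientation: [-89.9, 0.1, -12.4]
ft_force: [-0.1, -0.4, -1.4]
finger_gap: 0.113
```

Run:
```python
from h import *
import pickle
d={n:get_image(n) for n in ("wrist","scene","side")}
pickle.dump(d,open("d12.pkl","wb"));save(d["wrist"],"w12",(150,130,450,340),2.6)
o=get_obs();pickle.dump(o,open("o12.pkl","wb"));print(o["t"],o["tcp_pos"],o["orientation"],o["ft_force"],o["finger_gap"])
```

```text
12.9 [ 0.40362544 -0.41542093  0.18763489] [-89.86786287   0.13003691 -12.40899273] [ 0.02567483  0.25030107 -0.28913137] 0.10596664305124283
```

View pics/w12.png

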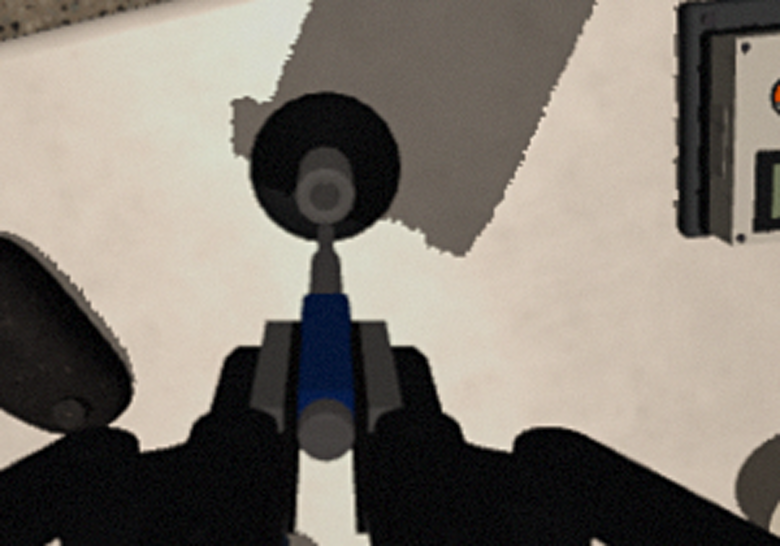

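The stylus is out of the stand, with its pin at about (325,230) px in the crop. I'll move it over the hole and look from all three cameras.

{"api": "move_arm", "payload": {"commands": [{"x": -0.9,"y": 0,"z": 4.5,"ax": 0,"ay": 0,"az": 0,"hand": 0},{"x": -1.8,"y": 0,"z": 9.5,"ax": 0,"ay": 0,"az": 0,"hand": 0},{"x": -2.7,"y": 1,"z": 14,"ax": 0,"ay": 0,"az": 0,"hand": 0},{"x": -3.3,"y": 2,"z": 17,"ax": 0,"ay": 0,"az": 0,"hand": 0},{"x": -3.5,"y": 2,"z": 18.5,"ax": 0,"ay": 0,"az": 0,"hand": 0},{"x": -3.5,"y": 2,"z": 18.5,"ax": 0,"ay": 0,"az": 0,"hand": 0},{"x": -3.5,"y": 2,"z": 18.5,"ax": 0,"ay": 0,"az": 0,"hand": 0}]}}

```text
t: 13.78
tcp_pos: [0.4091, -0.2284, 0.1683]
orientation: [-89.9, 0.1, -12.5]
ft_force: [-0.8, 0.2, -0.8]
finger_gap: 0.108
```

Run:
```python
from h import *
import pickle
d={n:get_image(n) for n in ("wrist","scene","side")}
pickle.dump(d,open("d13.pkl","wb"));save(d["wrist"],"w13",(200,130,360,320),3.1);save(d["scene"],"s13",(250,240,350,330),6);save(d["side"],"d13",(300,140,370,220),7)
o=get_obs();pickle.dump(o,open("o13.pkl","wb"));print(o["t"],o["tcp_pos"],o["orientation"],o["ft_force"],o["finger_gap"])
```

```text
13.925 [ 0.40906182 -0.22805421  0.16817546] [-89.8834577    0.11599473 -12.48129331] [ 0.28747287 -0.9744531  -0.69604409] 0.1105283502144084
```

View pics/w13.png

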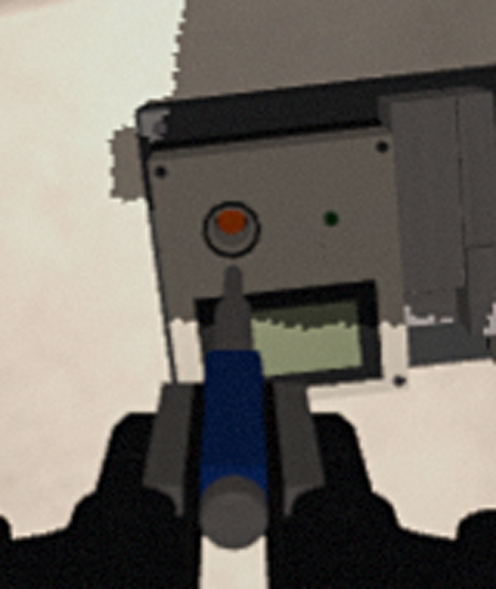

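View pics/s13.png

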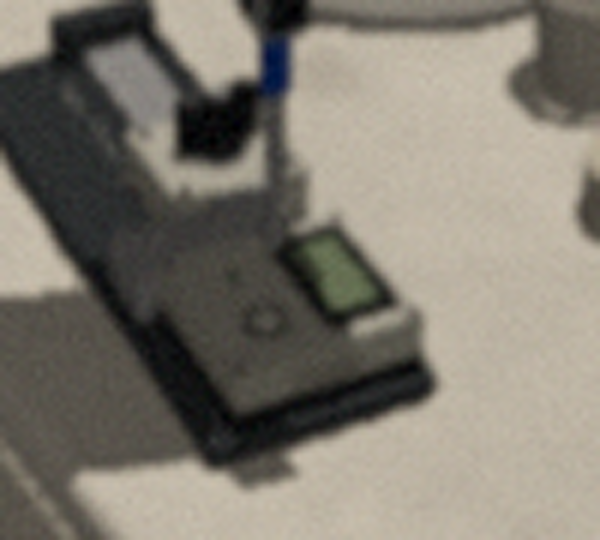

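View pics/d13.png

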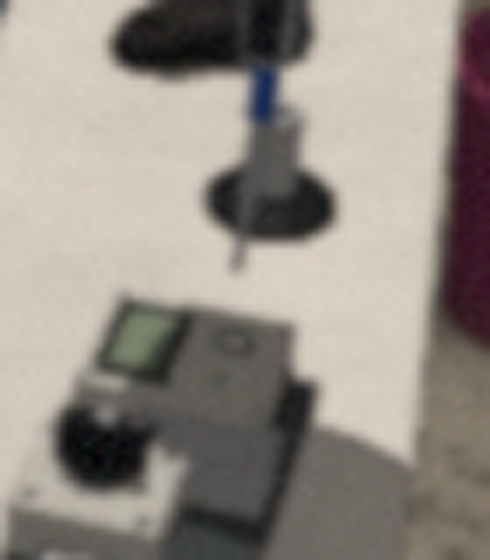

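Run:
```python
from h import *
import pickle
d=pickle.load(open("d13.pkl","rb"));o=pickle.load(open("o13.pkl","rb"))
w=lambda u,v:(200+u/3.1,130+v/3.1);s=lambda u,v:(250+u/6,240+v/6);e=lambda u,v:(300+u/7,140+v/7)
tip=onplane(d["wrist"],w(233,268),o["tcp_pos"][2]-.0863);hole=onplane(d["wrist"],w(231.5,229),.0465)
print("wrist tip",tip,"hole",hole)
print("tri tip scene+side",tri([ray(d["scene"],s(281,228)),ray(d["side"],e(237,268))]))
print("tri all",tri([ray(d["scene"],s(281,228)),ray(d["side"],e(237,268)),ray(d["wrist"],w(233,268))]))
print("hole sc,sd",onplane(d["scene"],s(267,321),.0465),onplane(d["side"],e(236,343),.0465))
print("hole3",tri([ray(d["scene"],s(267,321)),ray(d["side"],e(236,343)),ray(d["wrist"],w(231.5,229))]))
cap=onplane(d["wrist"],w(234,512),o["tcp_pos"][2]-.0863+.136);print("cap",cap)
dl=hole-tip;dl[2]=0;print("tool delta cm",R(o).T@dl*100)
print("head corners wrist",[onplane(d["wrist"],w(*q),.045).round(4) for q in [(148,155),(390,128)]])
```

```text
wrist tip [ 0.4113667  -0.22800441  0.08187546] hole [ 0.40873655 -0.22781769  0.0465    ]
tri tip scene+side (array([ 0.41320664, -0.22577057,  0.08617746]), [np.float64(0.003835931447983651), np.float64(0.0038359314479837255)])
tri all (array([ 0.41209366, -0.22699595,  0.08604245]), [np.float64(0.004694192839340963), np.float64(0.0032198128099344783), np.float64(0.0019667714722658466)])
hole sc,sd [ 0.4082554 -0.2306587  0.0465   ] [ 0.40580392 -0.22347012  0.0465    ]
hole3 (array([ 0.40826002, -0.22811717,  0.04404091]), [np.float64(0.0014589876881477926), np.float64(0.0024052487079801858), np.float64(0.0010331542382322654)])
cap [ 0.40758729 -0.22734252  0.21787546]
tool delta cm [-0.26083377  0.00044951 -0.03861401]
head corners wrist [array([ 0.381 , -0.2477,  0.045 ]), array([ 0.3888, -0.1744,  0.045 ])]
```

{"api": "move_arm", "payload": {"commands": [{"x": -0.26,"y": 1,"z": -0.02,"ax": 0,"ay": 0,"az": 0,"hand": 0},{"x": -0.26,"y": 2,"z": -0.02,"ax": 0,"ay": 0,"az": 0,"hand": 0},{"x": -0.26,"y": 2.7,"z": -0.02,"ax": 0,"ay": 0,"az": 0,"hand": 0},{"x": -0.26,"y": 2.7,"z": -0.02,"ax": 0,"ay": 0,"az": 0,"hand": 0},{"x": -0.26,"y": 2.7,"z": -0.02,"ax": 0,"ay": 0,"az": 0,"hand": 0}]}}

```text
t: 14.55
tcp_pos: [0.4065, -0.2276, 0.1413]
orientation: [-89.9, 0.1, -12.5]
ft_force: [0.1, 0.7, -0.9]
finger_gap: 0.114
```

Run:
```python
from h import *
import pickle
d={n:get_image(n) for n in ("wrist","scene","side")}
pickle.dump(d,open("d14.pkl","wb"));save(d["wrist"],"w14",(230,150,330,270),5);save(d["scene"],"s14",(270,260,330,320),9);save(d["side"],"d14",(310,150,360,210),9)
o=get_obs();pickle.dump(o,open("o14.pkl","wb"));print(o["t"],o["tcp_pos"],o["orientation"],o["ft_force"],o["finger_gap"])
```

```text
14.7 [ 0.40653508 -0.22764026  0.1413991 ] [-89.88867008   0.0965917  -12.47982281] [-0.70214661  0.44818664 -0.30291759] 0.10708328411866314
```

View pics/w14.png

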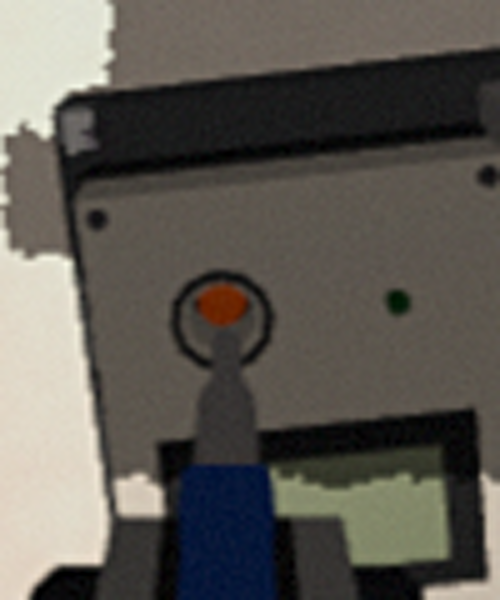

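View pics/s14.png

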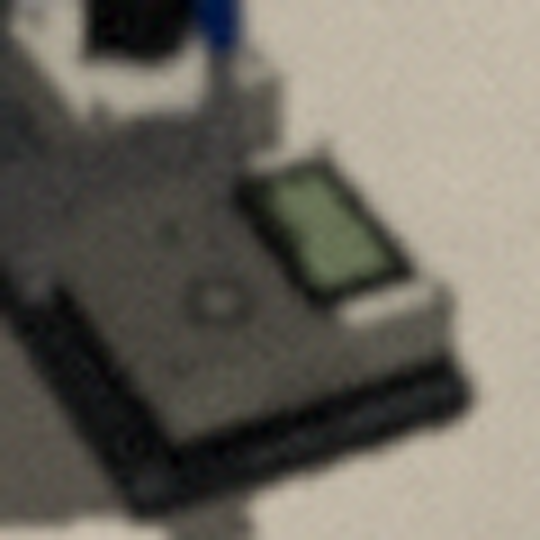

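View pics/d14.png

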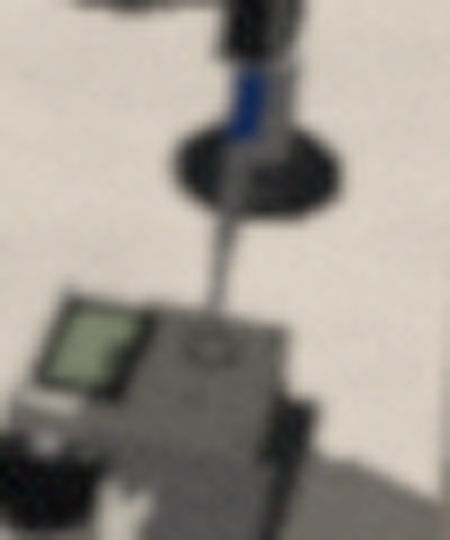

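Run:
```python
from h import *
import pickle
d=pickle.load(open("d14.pkl","rb"));im=d["wrist"];o=pickle.load(open("o14.pkl","rb"))
p=im["pixels"]
for r in range(205,232): print(r,p[r,264:288].mean(1).astype(int))
```

```text
205 [81 84 89 84 77 55 24 12 13 15 24 16 13 11 23 47 75 87 88 87 89 82 84 83]
206 [86 89 82 57 27 19 24 38 44 50 57 43 40 35 22 16 43 76 81 87 82 85 86 84]
207 [88 83 59 22 15 37 59 69 60 57 59 56 59 68 59 32 19 30 65 82 87 88 86 83]
208 [87 69 35 16 47 65 68 58 53 48 49 48 53 57 67 59 44 11 32 67 87 85 85 86]
209 [79 48 21 48 60 58 52 48 50 48 52 50 50 47 53 55 68 43 17 57 84 85 85 82]
210 [56 11 36 62 51 32 43 46 50 48 51 46 49 48 43 37 58 60 27 27 73 87 84 83]
211 [51 21 56 72 53 36 46 47 45 46 47 49 47 48 40 34 53 73 46 22 61 85 86 86]
212 [47 19 58 73 61 49 48 47 45 48 46 47 50 46 37 44 64 74 55 23 44 78 88 84]
213 [46 23 59 67 61 61 59 51 46 51 46 46 47 42 48 55 59 72 56 21 34 72 85 85]
214 [37 27 65 73 65 58 58 58 54 50 44 54 55 58 58 61 60 74 54 23 46 75 88 84]
215 [43 23 63 74 66 62 63 61 58 57 56 55 63 61 60 63 63 75 48 13 49 79 85 83]
216 [51 21 50 75 70 62 62 62 62 55 50 52 56 58 60 62 73 78 48 20 64 86 88 86]
217 [64 27 32 68 74 65 62 63 61 50 49 50 49 53 62 68 80 79 39 20 66 88 84 85]
218 [75 43 26 60 81 73 67 64 55 52 52 53 54 49 63 80 78 47 14 33 70 85 85 86]
219 [87 
[... 305 characters left out ...]
23 [84 84 84 86 87 69 48 37 43 53 52 49 49 52 53 74 82 88 84 87 85 84 85 85]
224 [86 87 85 85 85 88 85 80 61 51 53 49 50 52 71 90 88 86 84 85 82 83 85 85]
225 [82 87 87 84 82 85 85 81 63 51 49 57 49 48 66 79 88 85 86 84 85 82 84 86]
226 [83 83 84 85 85 86 85 69 55 54 50 52 50 49 60 72 87 86 84 87 82 86 84 82]
227 [87 84 85 86 85 84 70 56 49 53 53 56 53 52 50 64 81 83 87 83 86 85 82 83]
228 [86 85 88 83 85 79 61 51 50 52 51 56 51 52 49 50 72 81 86 86 83 87 84 83]
229 [83 82 84 85 83 75 53 51 56 50 49 53 54 52 52 45 58 83 85 88 84 82 84 81]
230 [86 86 86 85 88 66 50 52 50 54 54 55 51 51 52 49 61 77 83 86 85 82 88 85]
231 [84 83 84 85 87 64 49 49 50 54 54 52 52 53 52 50 53 75 86 85 83 85 83 84]
```

Run:
```python
from h import *
import pickle
d=pickle.load(open("d14.pkl","rb"));im=d["wrist"];o=pickle.load(open("o14.pkl","rb"));Rm=R(o)
z=o["tcp_pos"][2]-.0863
e=onplane(im,(275,215.2),z);c=e+Rm[:,0]*.0025;h=onplane(im,(274.2,213.6),.0465)
print(z,"tip",c,"hole",h,"tool delta mm",Rm.T@(h-c)*1000)
# axis: barrel end etc
print("tip rel tcp (tool mm)",Rm.T@(c-o["tcp_pos"])*1000)
```

```text
0.05509910050359047 tip [ 0.40999966 -0.22761744  0.05509489] hole [ 0.40830478 -0.22793951  0.0465    ] tool delta mm [-1.57074777  8.59620724 -0.69741987]
tip rel tcp (tool mm) [ 3.52328173 86.29973266  0.60327438]
```

{"api": "move_arm", "payload": {"commands": [{"x": -0.16,"y": 0.2,"z": -0.06,"ax": 0,"ay": 0,"az": 0,"hand": 0},{"x": -0.16,"y": 0.6,"z": -0.06,"ax": 0,"ay": 0,"az": 0,"hand": 0},{"x": -0.16,"y": 1,"z": -0.06,"ax": 0,"ay": 0,"az": 0,"hand": 0},{"x": -0.16,"y": 1.4,"z": -0.06,"ax": 0,"ay": 0,"az": 0,"hand": 0},{"x": -0.16,"y": 1.7,"z": -0.06,"ax": 0,"ay": 0,"az": 0,"hand": 0},{"x": -0.16,"y": 1.7,"z": -0.06,"ax": 0,"ay": 0,"az": 0,"hand": 0}]}}

```text
t: 15.45
tcp_pos: [0.4048, -0.2278, 0.1242]
orientation: [-89.9, 0.1, -12.5]
ft_force: [-0.0, -0.6, -0.4]
finger_gap: 0.112
```

Run:
```python
from h import *
import pickle
im=get_image("wrist");pickle.dump(im,open("w15.pkl","wb"));save(im,"w15",(220,140,340,280),4.2)
o=get_obs();print(o["t"],o["tcp_pos"],o["orientation"],o["ft_force"],o["moment"],o["finger_gap"])
```

```text
15.5 [ 0.40481175 -0.2278473   0.12434547] [-89.88849238   0.10267497 -12.47781321] [ 0.65627417  0.504501   -0.89517473] [ 0.03870798  0.045852   -0.02019417] 0.11102901309824979
```

View pics/w15.png

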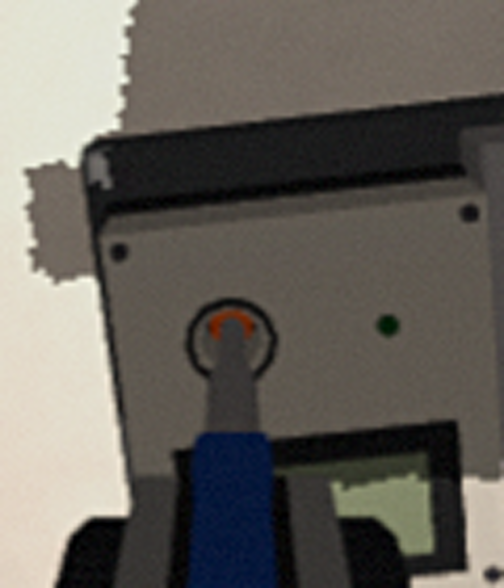

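The pin is inside the ring at (232,335) px, over the orange button, with no side force. Pressing now.

{"api": "move_arm", "payload": {"commands": [{"x": 0,"y": 0.3,"z": 0,"ax": 0,"ay": 0,"az": 0,"hand": 0},{"x": 0,"y": 0.6,"z": 0,"ax": 0,"ay": 0,"az": 0,"hand": 0},{"x": 0,"y": 0.75,"z": 0,"ax": 0,"ay": 0,"az": 0,"hand": 0},{"x": 0,"y": 0.75,"z": 0,"ax": 0,"ay": 0,"az": 0,"hand": 0},{"x": 0,"y": 0.75,"z": 0,"ax": 0,"ay": 0,"az": 0,"hand": 0}]}}

```text
t: 16.12
tcp_pos: [0.4049, -0.2278, 0.1169]
orientation: [-89.9, 0.1, -12.5]
ft_force: [-0.0, 0.5, 2.7]
finger_gap: 0.106
```

Run:
```python
from h import *
for i in range(1):
    o=get_obs();print(o["t"],o["tcp_pos"],o["orientation"],o["ft_force"],o["moment"],o["finger_gap"])
```

```text
16.125 [ 0.40486769 -0.22784678  0.11693811] [-89.89138439   0.09163578 -12.4764474 ] [-0.04388461  0.45808426  2.74880191] [-0.04059768  0.02000854 -0.02630814] 0.10585755243459172
```

Force is rising as the button spring should. I'll go on to the stop.

{"api": "move_arm", "payload": {"commands": [{"x": 0,"y": 0.1,"z": 0,"ax": 0,"ay": 0,"az": 0,"hand": 0},{"x": 0,"y": 0.15,"z": 0,"ax": 0,"ay": 0,"az": 0,"hand": 0},{"x": 0,"y": 0.15,"z": 0,"ax": 0,"ay": 0,"az": 0,"hand": 0},{"x": 0,"y": 0.15,"z": 0,"ax": 0,"ay": 0,"az": 0,"hand": 0}]}}

```text
t: 16.62
tcp_pos: [0.4049, -0.2278, 0.1155]
orientation: [-89.9, 0.1, -12.5]
ft_force: [-0.5, -1.1, 4.4]
finger_gap: 0.117
```

{"api": "move_arm", "payload": {"commands": [{"x": 0,"y": 0.1,"z": 0,"ax": 0,"ay": 0,"az": 0,"hand": 0},{"x": 0,"y": 0.1,"z": 0,"ax": 0,"ay": 0,"az": 0,"hand": 0},{"x": 0,"y": 0.1,"z": 0,"ax": 0,"ay": 0,"az": 0,"hand": 0}]}}

```text
t: 17.0
tcp_pos: [0.4051, -0.228, 0.1148]
orientation: [-89.9, 0.0, -12.5]
ft_force: [-0.2, -0.1, 11.0]
finger_gap: 0.109
```

The force jumped to 11 N over the last 0.7 mm, so the button is on its stop. I'll hold it there for more than two seconds.

{"api": "move_arm", "payload": {"commands": [{"x": 0,"y": 0.04,"z": 0,"ax": 0,"ay": 0,"az": 0,"hand": 0},{"x": 0,"y": 0.04,"z": 0,"ax": 0,"ay": 0,"az": 0,"hand": 0},{"x": 0,"y": 0.04,"z": 0,"ax": 0,"ay": 0,"az": 0,"hand": 0},{"x": 0,"y": 0.04,"z": 0,"ax": 0,"ay": 0,"az": 0,"hand": 0},{"x": 0,"y": 0.04,"z": 0,"ax": 0,"ay": 0,"az": 0,"hand": 0},{"x": 0,"y": 0.04,"z": 0,"ax": 0,"ay": 0,"az": 0,"hand": 0},{"x": 0,"y": 0.04,"z": 0,"ax": 0,"ay": 0,"az": 0,"hand": 0},{"x": 0,"y": 0.04,"z": 0,"ax": 0,"ay": 0,"az": 0,"hand": 0},{"x": 0,"y": 0.04,"z": 0,"ax": 0,"ay": 0,"az": 0,"hand": 0},{"x": 0,"y": 0.04,"z": 0,"ax": 0,"ay": 0,"az": 0,"hand": 0},{"x": 0,"y": 0.04,"z": 0,"ax": 0,"ay": 0,"az": 0,"hand": 0},{"x": 0,"y": 0.04,"z": 0,"ax": 0,"ay": 0,"az": 0,"hand": 0},{"x": 0,"y": 0.04,"z": 0,"ax": 0,"ay": 0,"az": 0,"hand": 0},{"x": 0,"y": 0.04,"z": 0,"ax": 0,"ay": 0,"az": 0,"hand": 0},{"x": 0,"y": 0.04,"z": 0,"ax": 0,"ay": 0,"az": 0,"hand": 0},{"x": 0,"y": 0.04,"z": 0,"ax": 0,"ay": 0,"az": 0,"hand": 0},{"x": 0,"y": 0.04,"z": 0,"ax": 0,"ay": 0,"az": 0,"hand": 0},{"x": 0,"y": 0.04,"z": 0,"ax": 0,"ay": 0,"az": 0,"hand": 0},{"x": 0,"y": 0.04,"z": 0,"ax": 0,"ay": 0,"az": 0,"hand": 0},{"x": 0,"y": 0.04,"z": 0,"ax": 0,"ay": 0,"az": 0,"hand": 0}]}}

```text
t: 19.5
tcp_pos: [0.4053, -0.228, 0.1147]
orientation: [-89.9, 0.0, -12.5]
ft_force: [-0.9, 0.1, 12.0]
finger_gap: 0.112
```

Run:
```python
from h import *
im=get_image("wrist");save(im,"w16",(180,110,420,290),3.3)
o=get_obs();print(o["t"],o["tcp_pos"],o["orientation"],o["ft_force"],o["moment"],o["finger_gap"])
```

```text
19.55 [ 0.40527518 -0.22802792  0.11466476] [-8.99116616e+01  1.16757640e-02 -1.24799153e+01] [-0.32206129 -0.52890293 11.99652094] [ 0.16303742  0.17812211 -0.01131094] 0.11266274673679345
```

View pics/w16.png

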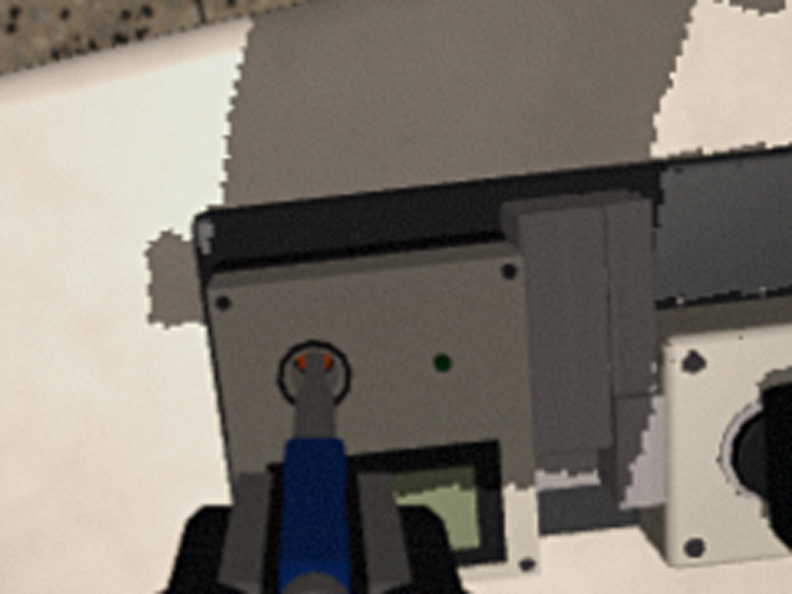

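The pin stands in the hole with orange visible either side of it at (315,362), the jaws are shut (seam at x≈607), and the push holds at 12 N. Handing in.

Run:
```python
from cell import job_done,get_obs
print(job_done())
o=get_obs();print(o["t"],o["ft_force"],o["finger_gap"])
```

```text
the job is handed in; nothing more can be done
None
the job is handed in; nothing more can be done
```

I zeroed the gauge and handed the job in at about 19.6 s of the 56 s. The arm was still holding the zero button down with the stylus in the gripper. The hand-in gives no verdict, so what follows rests on my own readings.

- **Clamp and carriage:** I loosened the knob to about 0.96 rad and pushed the carriage in until contact force showed. I tightened the knob under a 13 N push, then let go. In the last picture the jaws are still shut, with only a chamfer line at the seam. The picture after letting go put the knob near 0.05 rad.
- **Stylus and button:** I took the stylus out of its stand and put it through the hole without side force. The press force rose as the spring should, 2.7 N then 4.4 N, then jumped to 11–12 N at the stop. I held it there about 3 s, with the stylus steady in the fingers (opening reading about 0.11).

**Disagreements and checks not made:**
- The scene and side cameras disagreed with the wrist camera by 2–5 mm on the tip and the hole. I used the wrist camera, and the clean entry bore it out.
- The stylus sits tilted about 2° in the grip, which the hole's clearance allows.
- The first move call was refused for missing fields, and nothing moved.
- I kept the arm away from the caps, bottles, cup and label roll, but I did not measure their positions again at the end.

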